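# Put the gel tools back in the instrument drawer

### The job

Pull the instrument drawer fully out by its handle, lay every gel tool that is on the bench flat and lengthwise in the drawer bay whose floor has its colour (the aluminium clamp with the white grip goes in the white bay), and only when they are all in, push the drawer fully home. Leave the other things on the bench where they stand.

Things in the scene. Friction and masses are not known exactly. Their poses are not given: they have to be found in the camera images.
- cabinet_front (a point): Low white instrument cabinet with one drawer, fixed to the bench: 320 mm wide, 240 mm deep, 60 mm high, with a green tube rack (30 mm high, 90 x 200 mm) on the rear half of its top. This point is the middle of the front edge of its top; x points from its front to its back, y to its left as seen from the robot, z up.
- drawer (a joint): How far the drawer is pushed in, in m: 0 fully out against its stop, 0.205 fully home. It slides level out of the cabinet's front (along -x of the cabinet), stays where it is left and needs about 3 N. In it lie six shallow bays with coloured floors, uncovered only when it is fully out. The drawer front is grey, 12 mm thick, its top 54 mm above the bench.
- pull (a point): Centre of the drawer's steel pull: a level square bar, 12 x 12 mm in section, 110 mm long along y, its centre 40 mm above the bench and 45 mm out from the drawer front (39 mm clear gap behind it, open above and below), on two 10 mm arms 98 mm apart. Axes as the cabinet's: x into the cabinet (closing direction), y along the bar, z up.
- spatula: Gel spatula, 136 mm long: blue handle 20 mm wide from x = -68 to +18 mm, then a flat steel blade 28 mm wide and 4 mm thick. 56 to 112 g. May be absent. Origin on its underside at mid-length on its centreline; x along its length, z up when it lies as it should. Grip from above at the origin, where it is 20 mm wide and 22 mm high; can lie with either end first.
- brush: Cleaning brush, 136 mm long: green handle 20 mm wide from x = -68 to +18 mm, then a ferrule and a white bristle block 28 mm wide, 16 mm high. 56 to 112 g. May be absent. Origin on its underside at mid-length on its centreline; x along its length, z up when it lies as it should. Grip from above at the origin, where it is 20 mm wide and 22 mm high; can lie with either end first.
- scoop: Gel scoop, 136 mm long: orange handle 20 mm wide from x = -68 to +18 mm, then a steel pan 30 mm wide, 13 mm high. 56 to 112 g. May be absent. Origin on its underside at mid-length on its centreline; x along its length, z up when it lies as it should. Grip from above at the origin, where it is 20 mm wide and 22 mm high; can lie with either end first.
- comb: Yellow double-sided gel comb, 110 mm long, 34 mm wide over its 4 mm thick teeth, with an 18 mm wide spine along its middle. 56 to 112 g. May be absent. Origin on its underside at mid-length on its centreline; x along its length, z up when it lies as it should. Grip from above at the origin, where it is 18 mm wide and 22 mm high; can lie with either end first.
- gate: Red casting gate, a bar 110 mm long, 20 mm wide, with a 34 mm wide foot, 12 mm long, at either end. 56 to 112 g. May be absent. Origin on its underside at mid-length on its centreline; x along its length, z up when it lies as it should. Grip from above at the origin, where it is 20 mm wide and 22 mm high; can lie with either end first.
- clamp: Flat aluminium clamp bracket, 110 x 34 x 5 mm, with a white grip block 50 mm long and 18 mm wide on its middle. 56 to 112 g. May be absent. Origin on its underside at mid-length on its centreline; x along its length, z up when it lies as it should. Grip from above at the origin, where it is 18 mm wide and 22 mm high; can lie with either end first.
- bay_blue (a point): Centre of the floor (14 mm above the bench) of the drawer bay with the blue floor, home of the spatula; 158 mm long along the drawer's x (front to back) and 48 mm wide, between dividers 4 mm thick that rise 8 mm above the floor. Moves with the drawer; axes as the cabinet's.
- bay_green (a point): Centre of the floor (14 mm above the bench) of the drawer bay with the green floor, home of the brush; 158 mm long along the drawer's x (front to back) and 48 mm wide, between dividers 4 mm thick that rise 8 mm above the floor. Moves with the drawer; axes as the cabinet's.
- bay_orange (a point): Centre of the floor (14 mm above the bench) of the drawer bay with the orange floor, home of the scoop; 158 mm long along the drawer's x (front to back) and 48 mm wide, between dividers 4 mm thick that rise 8 mm above the floor. Moves with the drawer; axes as the cabinet's.
- bay_yellow (a point): Centre of the floor (14 mm above the bench) of the drawer bay with the yellow floor, home of the comb; 130 mm long along the drawer's y (side to side) and 50 mm wide along x, between dividers 4 mm thick that rise 8 mm above the floor. 37 mm behind the drawer front's inside. Moves with the drawer; axes as the cabinet's.
- bay_red (a point): Centre of the floor (14 mm above the bench) of the drawer bay with the red floor, home of the gate; 130 mm long along the drawer's y (side to side) and 50 mm wide along x, between dividers 4 mm thick that rise 8 mm above the floor. Moves with the drawer; axes as the cabinet's.
- bay_white (a point): Centre of the floor (14 mm above the bench) of the drawer bay with the white floor, home of the clamp; 130 mm long along the drawer's y (side to side) and 50 mm wide along x, between dividers 4 mm thick that rise 8 mm above the floor. Moves with the drawer; axes as the cabinet's.
- jar: Bystander: small jar with a blue lid, 44 mm across, 60 mm high. Origin at the centre of its underside; leave alone.
- cup: Bystander: clear plastic cup, 56 mm across, 55 mm high. Origin at the centre of its underside; leave alone.
- wash_green: Bystander: white wash bottle with green cap and spout, 72 mm across, 165 mm high. Origin at the centre of its underside; leave alone.
- beaker: Bystander: glass beaker, 72 mm across, 80 mm high. Origin at the centre of its underside; leave alone.
- marker: Bystander: red marker pen, 120 mm long, 12 mm thick. Origin at the centre of its underside; leave alone.
- dish: Bystander: white weighing dish, 70 mm across, 16 mm high. Origin at the centre of its underside; leave alone.
Things that resemble listed ones, but are neither listed nor needed, are in the scene too. What is shaped like the clamp but pink or purple is not meant.

How it is judged:
By the outcome, as a careful person would: the job done as asked, in the order asked, and still so for the second after the job is handed in, with the robot touching nothing.
Of spatula, brush, scoop, comb, gate, clamp only 4 to 6 are there at a start; the rules pass over those that are not, and their reading is None.
At some moment in a run one of spatula, brush, scoop, comb, gate, clamp may be knocked a few centimetres aside while the robot is not near it.
Once in a run the grip may slacken for a moment while it holds something.
It also fails if it takes over 210 s, if anything falls off the work surface, if the arm or the gripper's body presses on something with over 40 N, if the wrist force passes 120 N, or if a joint passes its speed limit or range.

### The arm

A 7-joint arm with a two-finger parallel gripper is mounted at the origin on the work surface. World frame = base frame: x ahead of the robot, y to its left, z up, the work surface at z = 0. Lengths are in m, angles in rad, forces in N, time in s.
With the tool pointing down it reaches from about 0.425 to 0.925 m from the base axis. Payload 6.8 kg.
Tool frame: the origin (TCP) lies midway between the tips of the shut fingers; the grasp point (between the pads) lies 19 mm behind it (bot.hold_point_z is the distance from the TCP to the grasp point, in m); z points along the fingers, y is the line along which they close (so a half turn about z gives the same grasp; the last joint's range is limited). The gripper opens to 85 mm and grips with 20 to 120 N. Pads are 22 mm wide; open, the fingers measure 114 mm over their backs; the gripper's body (76 mm by 85 mm) begins 54 mm behind the grasp point. The pads swing forward as they close: fully open they stand 13 mm farther back than shut.
Start: joints at [-1.301, 0.477, 0.022, 1.555, -0.011, 1.109, -0.083], TCP at [0.249, 0.627, 0.202] pointing down, gripper open.
Joint ranges: [-2.96, 2.96], [-0.34, 2.1], [-1.41, 1.46], [0.24, 2.44], [-1.37, 4.51], [0.17, 1.92], [-2.96, 2.96]. Speed limits (rad/s): [2.39, 2.39, 3.14, 3.14, 3.14, 3.14, 3.14].

### API

Orientations are given as a unit quaternion [w, x, y, z].
In Python, from station import bot gives the robot as it stands. The module is installed in compiled form; this text tells all that it offers.
- The arm moves only by the tool step_arm, never from a script. Its argument "increments" is a list that holds one entry, the list of rows, each a list of 7 numbers: the opening, from -1 (shut) to 1 (fully open), then the shift along the tool's x, y, z in mm, then the turn, a rotation vector about the tool's x, y, z in degrees. In form: [[[grip, x, y, z, ax, ay, az], ...]]. A call has 1 to 10 rows; each row is the pose to reach, as a shift and turn from the pose commanded when the call began, along the tool's axes at that moment; what a row does not reach only later rows make up. A row lasts 1/12 s, in which the tool goes at most 41.7 mm and 7.16 degrees, less where a joint would pass 70% of its speed; a pose out of reach is approached as far as the arm can. A call with a gripper value outside its range is refused whole. The fingers move at their own pace and stop on an object; "force" is the grip in N (left out, the last holds). Time passes only in rows, so rows that repeat a pose let the fingers close. It gives the time, the measured TCP pose, the force, the opening and the grip force at its end, in the units of the state.
- bot.get_obs(): the state, without advancing time (a new reading comes with each control period).
- bot.read_camera(name): name is "scene" or "top" or "wrist"; returns a dict with "image" (480x640x3 uint8, red, green, blue), "camera_matrix" (3x3 intrinsics, pixels), "R" (3x3) and "t" (3): a world point X has camera coordinates R X + t. Camera axes: x right, y down, z forward; pixel columns grow to the right and rows downward; lengths in m; the calibration is good to about 2 mm. A picture is of the moment at which its call begins. There is no depth.
- bot.hand_in(): hands the job in; it is judged then, once.
The state is a dict: "t": time; "q": joint angles; "joint_vel": joint speeds; "joint_torque": joint torques, N m; "eef_pos": TCP position; "tool_rot": TCP orientation; "contact_force": force on the tool from outside, world axes, zero at the start; "torque": the same for the moment, N m; "gripper_width": opening from 0.0 (shut) to 1.0 (fully open); "grasp_force": force on a finger pad.
Only numpy, scipy, OpenCV 4.12 (cv2) and the standard library are available. Lean on these libraries where they do the work, as an engineer would, in place of code of your own. Each camera call takes 0.05 s, during which the arm holds its last target. There are 200 camera calls.

## Working session

There is one attempt and no reset: what is moved stays moved. The work goes in short steps, Python scripts to look and compute and a tool call to move; the robot and the scene stay as the last step left them, time stands still between calls to the robot, and variables do not carry over. Pictures are saved under pics/ and viewed, at most 14 in all, crops included, and the job is handed in when it is done.

Besides the shell and the picture viewer there is one more tool, called after "Request:" in YAML: its name, and indented under it one key for each argument. step_arm: Moves the arm, as the interface text tells. Its arguments: {"type":"object","properties":{"increments":{"type":"array"},"force":{"type":"number"}},"required":["increments"]}

```bash
mkdir -p pics; cat > h.py <<'E'
from station import bot
import numpy as np, cv2
from scipy.spatial.transform import Rotation as Ro
def snap(cam,fn=None,crop=None,scale=1):
    c=bot.read_camera(cam); im=c["image"]
    if fn:
        o=im if crop is None else im[crop[1]:crop[3],crop[0]:crop[2]]
        if scale!=1:o=cv2.resize(o,None,fx=scale,fy=scale,interpolation=cv2.INTER_CUBIC)
        cv2.imwrite('pics/'+fn,o[:,:,::-1])
    return c
def w(c,u,v,z):
    d=np.linalg.inv(c["camera_matrix"])@np.array([u,v,1.]); R=np.array(c["R"]);t=np.array(c["t"])
    o=-R.T@t; d=R.T@d; return o+d*(z-o[2])/d[2]
def px(c,X):
    p=np.array(c["camera_matrix"])@(np.array(c["R"])@np.array(X)+np.array(c["t"])); return p[:2]/p[2]
def rot():
    q=bot.get_obs()["tool_rot"]; return Ro.from_quat([q[1],q[2],q[3],q[0]])
E
python3 - <<'E'
from h import *
c=snap("top","top1.png"); print(c["camera_matrix"],c["R"],c["t"]); c=snap("scene","scene1.png")
o=bot.get_obs(); print(o); print(rot().as_matrix().round(3), bot.hold_point_z)
E
```

```text
[[545.61169412   0.         310.29628249]
 [  0.         545.61169412 236.07086313]
 [  0.           0.           1.        ]] [[ 0.02463385 -0.99945021  0.02219138]
 [-0.996618   -0.02629268 -0.07785406]
 [ 0.07839472 -0.02019848 -0.99671776]] [0.09319415 0.46580948 1.41291122]
{'t': 0.1, 'q': array([-1.30109266,  0.47770916,  0.02235624,  1.55634175, -0.01149663,
        1.10931942, -0.08306578]), 'joint_vel': array([-0.00097074, -0.00166684,  0.00033926, -0.00465022, -0.00229911,
       -0.00031768,  0.00148218]), 'joint_torque': array([ 5.29846424e-03, -5.97755384e+01,  1.61427431e+00, -2.81951988e+01,
        1.29506900e-02,  5.11998383e-03, -1.58790118e-05]), 'eef_pos': array([0.24880141, 0.62684585, 0.20093337]), 'tool_rot': array([-9.10833013e-05,  1.87758810e-01,  9.82214818e-01, -8.19603084e-04]), 'contact_force': array([-0.05471157, -0.0149379 ,  0.69994375]), 'torque': array([-0.00696832,  0.00307458,  0.04918066]), 'grasp_force': 0.0, 'gripper_width': 1.003028899478661}
[[-0.929  0.369 -0.   ]
 [ 0.369  0.929 -0.002]
 [-0.    -0.002 -1.   ]] 0.0187
```

View pics/top1.png

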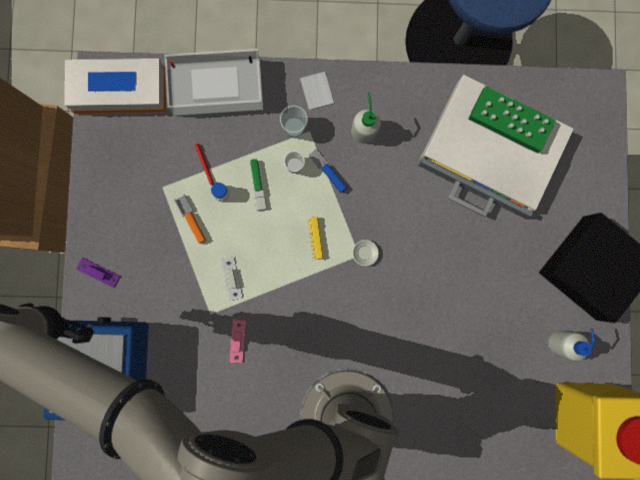

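View pics/scene1.png

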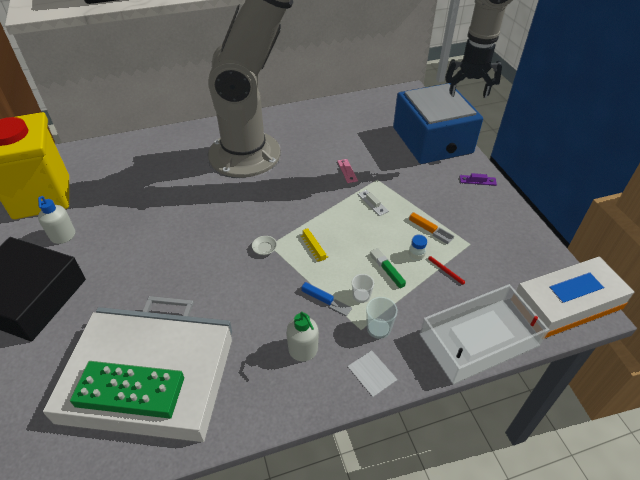

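Top view: spatula (333,178), brush (259,185), scoop (190,219), comb (317,238) and a white-gripped clamp (232,278). There is no gate: the only red thing is the marker at (204,163). The pink (237,342) and purple (98,272) clamps are decoys. The cabinet's pull is at (472,197). One enlarged crop to confirm.

```bash
python3 - <<'E'
from h import *
c=snap("top"); im=c["image"]
a=cv2.resize(im[130:310,150:360],None,fx=2.6,fy=2.6,interpolation=cv2.INTER_CUBIC)[:468]
b=cv2.resize(im[70:220,410:580],None,fx=3.1,fy=3.1,interpolation=cv2.INTER_CUBIC)
cv2.imwrite('pics/crA.png',a[:,:,::-1]);cv2.imwrite('pics/crB.png',b[:,:,::-1])
E
```

```text
(no output)
```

View pics/crA.png

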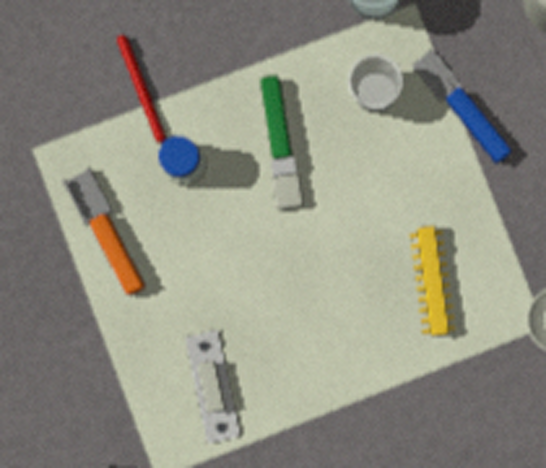

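View pics/crB.png

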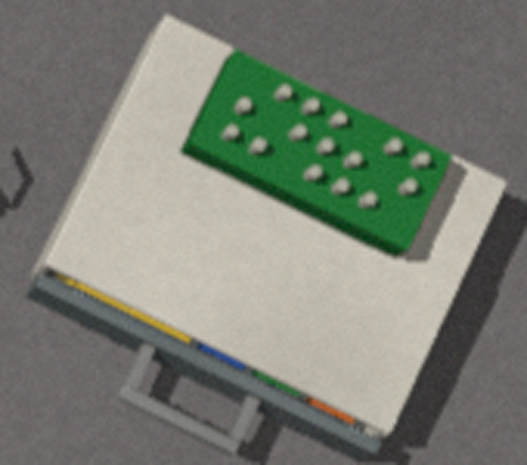

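The crops confirm five tools: spatula, brush, scoop, comb and the aluminium clamp with white grip. The drawer is slightly open. Along its front, from the left, yellow comes first, then blue, green and orange.

```bash
cat >> h.py <<'E'
def yaw_needed(gx):  # report turns about tool z for tool y along direction gx (deg, world)
    R=rot().as_matrix(); y=np.degrees(np.arctan2(R[1,1],R[0,1])); d=(gx-y+90)%180-90
    return -d
def rel(X):
    o=bot.get_obs(); return (rot().inv().apply(np.array(X)-o["eef_pos"])*1000).round(1)
E
python3 - <<'E'
from h import *
c=snap("top"); f=lambda u,v,z,s,ox,oy: w(c,ox+u/s,oy+v/s,z)
B=lambda u,v,z:f(u,v,z,3.1,410,70); A=lambda u,v,z:f(u,v,z,2.6,150,130)
cab=[B(*p,.06) for p in [(45,268),(385,435),(168,15),(507,185)]]
print("cab",np.round(cab,3)); fl,fr,bl,br=cab
print("w,d",np.linalg.norm(fl-fr),np.linalg.norm(bl-fl))
print("front mid",(fl+fr)/2, "yaw from y",np.degrees(np.arctan2(*(fl-fr)[[1,0]]))-90,"yaw x",np.degrees(np.arctan2(*(bl-fl+br-fr)[[1,0]])))
print("pull bar ends top",B(128,393,.046),B(238,447,.046))
print("dr front outer top", B(32,290,.054),B(378,452,.054))
def tool(n,p,q,z):
    P,Q=A(*p,z),A(*q,z); print(n,P.round(3),Q.round(3),"len",np.linalg.norm(P-Q).round(3),"mid",((P+Q)/2).round(3),"ang P->Q",np.degrees(np.arctan2(*(Q-P)[[1,0]])).round(1))
tool("spat handle end->blade",(502,155),(428,60),.012)
tool("spat handle",(502,155),(454,95),.02)
tool("brush",(269,78),(289,206),.018)
tool("scoop",(136,288),(80,178),.015)
tool("comb",(425,228),(438,332),.021)
tool("clamp",(203,334),(223,438),.005)
tool("clampgrip",(204,362),(213,412),.022)
for n,p in dict(jar=(180,157,.06),cup=(375,85,.05)).items(): print(n,A(*p))
for o in [bot.get_obs()]: print(px(c,o["eef_pos"]),np.linalg.norm(o["eef_pos"][:2]))
E
```

```text
cab [[ 0.674 -0.184  0.06 ]
 [ 0.542 -0.469  0.06 ]
 [ 0.894 -0.287  0.06 ]
 [ 0.756 -0.574  0.06 ]]
w,d 0.31413252473366937 0.24275549851431713
front mid [ 0.60778539 -0.32651907  0.06      ] yaw from y -24.919543905582287 yaw x -25.546745793633242
pull bar ends top [ 0.57302151 -0.25803535  0.046     ] [ 0.53000998 -0.35082889  0.046     ]
dr front outer top [ 0.65637639 -0.17469198  0.054     ] [ 0.52799659 -0.46558237  0.054     ]
spat handle end->blade [0.589 0.021 0.012] [0.686 0.099 0.012] len 0.124 mid [0.638 0.06  0.012] ang P->Q 39.0
spat handle [0.588 0.022 0.02 ] [0.648 0.072 0.02 ] len 0.078 mid [0.618 0.047 0.02 ] ang P->Q 39.8
brush [0.661 0.26  0.018] [0.53  0.236 0.018] len 0.133 mid [0.596 0.248 0.018] ang P->Q -169.4
scoop [0.444 0.387 0.015] [0.553 0.447 0.015] len 0.125 mid [0.499 0.417 0.015] ang P->Q 29.0
comb [0.511 0.098 0.021] [0.407 0.082 0.021] len 0.106 mid [0.459 0.09  0.021] ang P->Q -171.5
clamp [0.4   0.319 0.005] [0.296 0.295 0.005] len 0.107 mid [0.348 0.307 0.005] ang P->Q -167.1
clampgrip [0.371 0.315 0.022] [0.322 0.304 0.022] len 0.051 mid [0.346 0.31  0.022] ang P->Q -167.8
jar [0.57057403 0.34092584 0.06      ]
cup [0.64987684 0.15194168 0.05      ]
[ 76.29587126 319.15123781] 0.6746084628160214
```

```bash
cat >> h.py <<'E'
def plan(segs,start=None):
    """segs: list of calls; call = list of (grip,X,Y,Z,yang_deg); prints rows in tool axes at each call's start"""
    o=bot.get_obs(); R=rot().as_matrix()
    p=np.array(o["eef_pos"]); a=np.degrees(np.arctan2(R[1,1],R[0,1]))
    print("at",p.round(4),"yang",round(a,1),"q7",o["q"][6].round(2))
    for call in segs:
        y=np.array([np.cos(np.radians(a)),np.sin(np.radians(a)),0]); z=np.array([0,0,-1.]); x=np.cross(y,z)
        out=[]
        for g,X,Y,Z,t in call:
            d=(np.array([X,Y,Z])-p)*1000; out.append([g]+[int(round(float(d@k))) for k in (x,y,z)]+[0,0,round(-((t-a+180)%360-180),1)])
        print(out, "dist",[round(float(np.hypot(np.hypot(r[1],r[2]),r[3]))) for r in out]); X,Y,Z,t=call[-1][1:]; p=np.array([X,Y,Z]); a=t
E
python3 - <<'E'
from h import *
plan([[(-.15,.46,.29,.2,20)],[(-.15,.56,-.05,.2,-25)],[(-.15,.5515,-.3044,.12,-25.2)],[(-.15,.5515,-.3044,.021,-25.2)]])
E
```

```text
at [0.2488 0.627  0.2012] yang 68.4 q7 -0.08
[[-0.15, -321, -235, 1, 0, 0, np.float64(48.4)]] dist [398]
[[-0.15, -354, -22, 0, 0, 0, 45]] dist [355]
[[-0.15, -234, 100, 80, 0, 0, 0.2]] dist [267]
[[-0.15, 0, 0, 99, 0, 0, -0.0]] dist [99]
```

Request:
step_arm:
  increments:
    - [[-0.15,-321,-235,1,0,0,48.4],[-0.15,-321,-235,1,0,0,48.4],[-0.15,-321,-235,1,0,0,48.4],[-0.15,-321,-235,1,0,0,48.4],[-0.15,-321,-235,1,0,0,48.4],[-0.15,-321,-235,1,0,0,48.4],[-0.15,-321,-235,1,0,0,48.4],[-0.15,-321,-235,1,0,0,48.4],[-0.15,-321,-235,1,0,0,48.4],[-0.15,-321,-235,1,0,0,48.4]]
  force: 60

```text
t: 1.03
eef_pos: [0.4631, 0.2853, 0.201]
tool_rot: [0.001, 0.576, 0.817, -0.0]
contact_force: [0.7, -0.7, -0.2]
gripper_width: 0.419
grasp_force: 0.0
```

Request:
step_arm:
  increments:
    - [[-0.15,-354,-22,0,0,0,45],[-0.15,-354,-22,0,0,0,45],[-0.15,-354,-22,0,0,0,45],[-0.15,-354,-22,0,0,0,45],[-0.15,-354,-22,0,0,0,45],[-0.15,-354,-22,0,0,0,45],[-0.15,-354,-22,0,0,0,45],[-0.15,-354,-22,0,0,0,45],[-0.15,-354,-22,0,0,0,45],[-0.15,-354,-22,0,0,0,45]]

```text
t: 1.87
eef_pos: [0.5612, -0.0565, 0.2012]
tool_rot: [0.002, 0.846, 0.533, -0.0]
contact_force: [-0.4, -0.6, -0.4]
gripper_width: 0.422
grasp_force: 0.0
```

Request:
step_arm:
  increments:
    - [[-0.15,-234,100,80,0,0,0.2],[-0.15,-234,100,80,0,0,0.2],[-0.15,-234,100,80,0,0,0.2],[-0.15,-234,100,80,0,0,0.2],[-0.15,-234,100,80,0,0,0.2],[-0.15,-234,100,80,0,0,0.2],[-0.15,-234,100,80,0,0,0.2],[-0.15,-234,100,80,0,0,0.2],[-0.15,-234,100,80,0,0,0.2]]

```text
t: 2.62
eef_pos: [0.5518, -0.3041, 0.1201]
tool_rot: [-0.001, 0.845, 0.535, -0.0]
contact_force: [0.1, -0.2, -0.0]
gripper_width: 0.425
grasp_force: 0.0
```

```bash
python3 - <<'E'
from h import *
c=snap("wrist"); im=c["image"].copy()
cx=np.array([.905,-.426,0]); cy=np.array([.426,.905,0]); P=np.array([.5515,-.3044,.046])
for s in (-.055,0,.055):
  for k in (-.006,.006):
    u=px(c,P+cy*s+cx*k); print(u); cv2.circle(im,tuple(int(a) for a in u),4,(255,0,0),1)
cv2.imwrite('pics/w1.png',im[:,:,::-1]); print(-c["R"].T@c["t"])
E
```

```text
[314.09245438 317.06422188]
[331.10087396 317.04088366]
[313.37879439 243.35685866]
[331.55676954 243.32430222]
[312.5597444  158.76473369]
[332.07999714 158.72039025]
[ 0.58754316 -0.22775492  0.29210648]
```

View pics/w1.png

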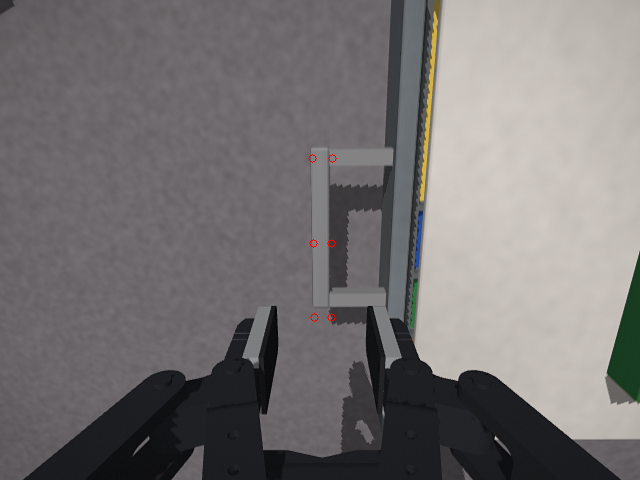

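The wrist view shows the bar from (320,148) to (320,307), about 7 mm further along tool x than I estimated. I'll correct for that, descend and grip.

Request:
step_arm:
  increments:
    - [[-0.15,7,-1,40,0,0,0],[-0.15,7,-1,80,0,0,0],[-0.15,7,-1,99,0,0,0],[-0.15,7,-1,99,0,0,0],[-1,7,-1,99,0,0,0],[-1,7,-1,99,0,0,0],[-1,7,-1,99,0,0,0],[-1,7,-1,99,0,0,0],[-1,7,-1,99,0,0,0],[-1,7,-1,99,0,0,0]]
  force: 60

```text
t: 3.5
eef_pos: [0.5549, -0.2974, 0.0227]
tool_rot: [0.001, 0.845, 0.535, 0.0]
contact_force: [0.1, 0.1, 0.3]
gripper_width: -0.003
grasp_force: 0.0
```

Request:
step_arm:
  increments:
    - [[-1,0,-15,0,0,0,0],[-1,0,-35,0,0,0,0],[-1,0,-60,0,0,0,0],[-1,0,-85,0,0,0,0],[-1,0,-110,0,0,0,0],[-1,0,-130,0,0,0,0],[-1,0,-150,0,0,0,0],[-1,0,-165,0,0,0,0],[-1,0,-175,0,0,0,0],[-1,0,-175,0,0,0,0]]

```text
t: 4.33
eef_pos: [0.3942, -0.2218, 0.0219]
tool_rot: [-0.001, 0.845, 0.535, -0.0]
contact_force: [0.0, -0.2, -0.3]
gripper_width: -0.005
grasp_force: 0.0
```

```bash
python3 - <<'E'
from h import *
c=snap("wrist","w2.png"); t=snap("top"); im=t["image"][60:270,360:600]
w_=cv2.resize(c["image"],(400,300)); b=cv2.resize(im,(400,350),interpolation=cv2.INTER_CUBIC)
o=np.zeros((350,800,3),np.uint8); o[:300,:400]=w_; o[:,400:]=b
cv2.imwrite('pics/m2.png',o[:,:,::-1]); print(px(c,bot.get_obs()["eef_pos"]))
E
```

```text
[329.54912819 292.60957267]
```

View pics/m2.png

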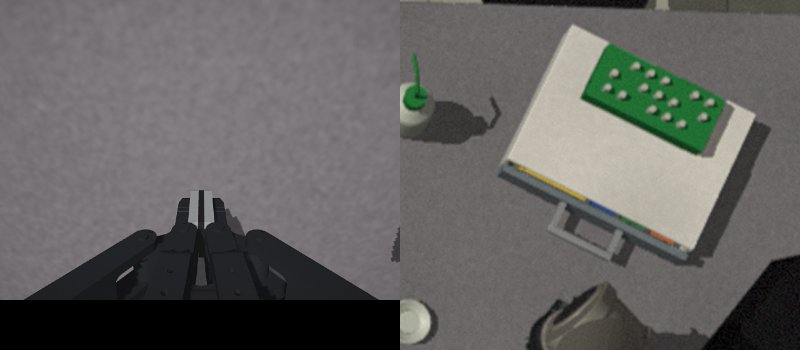

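```bash
python3 - <<'E'
from h import *
c=snap("wrist"); im=c["image"].copy(); o=bot.get_obs(); r=rot(); p=o["eef_pos"]
print(p,o["gripper_width"],c["camera_matrix"][0])
T=r.as_matrix(); cc=-c["R"].T@c["t"]; print("cam in tool",T.T@(cc-p)*1000); print("cam axes in tool (cols)",(T.T@c["R"].T).round(3))
for z in (-.04,-.019,0):
  for x in (-.011,0,.011):
    u=px(c,p+r.apply([x,0,z])); print(z,x,u.round()); cv2.circle(im,tuple(int(a) for a in u),3,(255,0,0) if x else (0,255,0),1)
cv2.imwrite('pics/w3.png',im[180:480,150:500][:,:,::-1])
E
```

```text
[ 0.3975901  -0.22323319  0.02215827] 0.00011949235829979977 [394.16921114   0.         321.53639359]
cam in tool [  84.287686     -1.06306957 -171.9712558 ]
cam axes in tool (cols) [[-0.    -0.946 -0.325]
 [ 1.    -0.    -0.001]
 [ 0.001 -0.325  0.946]]
-0.04 -0.011 [324. 363.]
-0.04 0 [325. 339.]
-0.04 0.011 [325. 313.]
-0.019 -0.011 [324. 334.]
-0.019 0 [324. 312.]
-0.019 0.011 [324. 289.]
0 -0.011 [324. 313.]
0 0 [324. 293.]
0 0.011 [324. 272.]
```

View pics/w3.png

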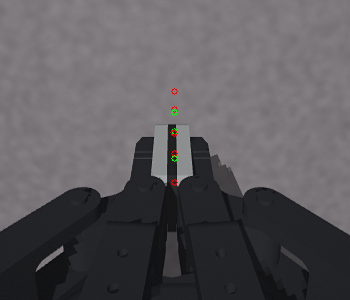

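The drawer hasn't moved and the fingers shut on nothing. The wrist view puts the visible fingertips at row 305, where a tip at the reported TCP should show near row 272. So the tips may sit higher than the reading says. I'll probe the open bench gently to find out.

Request:
step_arm:
  increments:
    - [[-1,0,0,8,0,0,0],[-1,0,0,16,0,0,0],[-1,0,0,19,0,0,0],[-1,0,0,19,0,0,0],[-1,0,0,19,0,0,0]]

```text
t: 4.9
eef_pos: [0.3958, -0.2227, 0.0022]
tool_rot: [-0.0, 0.845, 0.535, -0.0]
contact_force: [-0.4, -0.2, -0.2]
gripper_width: 0.001
grasp_force: 0.0
```

Request:
step_arm:
  increments:
    - [[-1,0,0,1,0,0,0],[-1,0,0,2,0,0,0],[-1,0,0,3,0,0,0],[-1,0,0,4,0,0,0],[-1,0,0,4,0,0,0]]

```text
t: 5.32
eef_pos: [0.3961, -0.2226, -0.0013]
tool_rot: [-0.0, 0.845, 0.535, 0.0]
contact_force: [-0.2, 0.6, -0.7]
gripper_width: 0.001
grasp_force: 0.0
```

Request:
step_arm:
  increments:
    - [[-1,0,0,2,0,0,0],[-1,0,0,4,0,0,0],[-1,0,0,6,0,0,0],[-1,0,0,7,0,0,0],[-1,0,0,7,0,0,0]]

```text
t: 5.73
eef_pos: [0.3959, -0.2225, -0.0085]
tool_rot: [-0.0, 0.845, 0.535, -0.0]
contact_force: [0.1, 0.3, 0.0]
gripper_width: 0.003
grasp_force: 0.0
```

Request:
step_arm:
  increments:
    - [[-1,0,0,2,0,0,0],[-1,0,0,4,0,0,0],[-1,0,0,5,0,0,0],[-1,0,0,5,0,0,0]]

```text
t: 6.07
eef_pos: [0.3959, -0.2225, -0.0135]
tool_rot: [-0.0, 0.845, 0.535, -0.0]
contact_force: [0.2, -0.4, -0.4]
gripper_width: 0.003
grasp_force: 0.0
```

Request:
step_arm:
  increments:
    - [[-1,0,0,2,0,0,0],[-1,0,0,4,0,0,0],[-1,0,0,6,0,0,0],[-1,0,0,6,0,0,0]]

```text
t: 6.4
eef_pos: [0.3959, -0.2225, -0.0196]
tool_rot: [-0.0, 0.845, 0.535, -0.0]
contact_force: [0.4, -0.1, -0.8]
gripper_width: -0.002
grasp_force: 0.0
```

Request:
step_arm:
  increments:
    - [[-1,0,0,2,0,0,0],[-1,0,0,4,0,0,0],[-1,0,0,4,0,0,0]]

```text
t: 6.65
eef_pos: [0.3959, -0.2225, -0.0235]
tool_rot: [-0.0, 0.845, 0.535, -0.0]
contact_force: [0.3, 0.4, -0.9]
gripper_width: -0.001
grasp_force: 0.0
```

Request:
step_arm:
  increments:
    - [[-1,0,0,2,0,0,0],[-1,0,0,3,0,0,0],[-1,0,0,3,0,0,0]]

```text
t: 6.9
eef_pos: [0.396, -0.2225, -0.0264]
tool_rot: [-0.0, 0.845, 0.535, -0.0]
contact_force: [0.0, -0.1, -0.4]
gripper_width: -0.001
grasp_force: 0.0
```

Request:
step_arm:
  increments:
    - [[-1,0,0,1,0,0,0],[-1,0,0,2,0,0,0],[-1,0,0,3,0,0,0],[-1,0,0,3,0,0,0]]

```text
t: 7.23
eef_pos: [0.3961, -0.2226, -0.0293]
tool_rot: [-0.0, 0.845, 0.536, -0.0]
contact_force: [-0.1, 0.0, -0.1]
gripper_width: -0.0
grasp_force: 0.0
```

Request:
step_arm:
  increments:
    - [[-1,0,0,1,0,0,0],[-1,0,0,2,0,0,0],[-1,0,0,3,0,0,0],[-1,0,0,3,0,0,0]]

```text
t: 7.57
eef_pos: [0.3963, -0.2226, -0.0297]
tool_rot: [-0.001, 0.845, 0.535, 0.001]
contact_force: [-9.7, 6.3, 49.6]
gripper_width: -0.004
grasp_force: 25.0
```

Request:
step_arm:
  increments:
    - [[-1,0,0,1,0,0,0],[-1,0,0,2,0,0,0],[-1,0,0,2,0,0,0]]

```text
t: 7.82
eef_pos: [0.3964, -0.2225, -0.0298]
tool_rot: [-0.001, 0.845, 0.534, 0.003]
contact_force: [-16.2, 10.3, 84.5]
gripper_width: -0.0
grasp_force: 42.4
```

```bash
python3 - <<'E'
from h import *
c=snap("wrist","w4.png",(150,180,500,480))
E
```

```text
(no output)
```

View pics/w4.png

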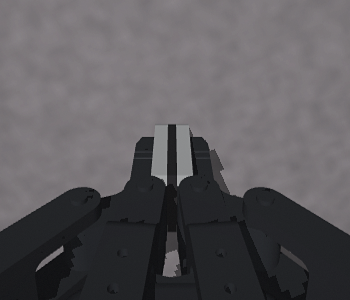

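Contact comes at a reading of z = -0.0295, so the real fingertips sit 29.5 mm above the reported TCP, and I'll allow for that from here on. The picture agrees: tips at row 305. I'll lift off and go back to the pull.

Request:
step_arm:
  increments:
    - [[-0.15,0,0,-20,0,0,0],[-0.15,0,0,-60,0,0,0],[-0.15,0,0,-100,0,0,0],[-0.15,0,0,-100,0,0,0],[-0.15,0,0,-100,0,0,0]]

```text
t: 8.28
eef_pos: [0.398, -0.2229, 0.0677]
tool_rot: [0.002, 0.844, 0.536, 0.002]
contact_force: [-0.4, -0.5, 0.0]
gripper_width: 0.427
grasp_force: 0.0
```

```bash
python3 - <<'E'
from h import *
plan([[(-.15,.553,-.298,.07,-25.2)],[(-.15,.553,-.298,-.008,-25.2)]])
print(bot.get_obs()["contact_force"])
E
```

```text
at [ 0.398  -0.2229  0.0677] yang -25.2 q7 0.29
[[-0.15, -2, 172, -2, 0, 0, np.float64(-0.0)]] dist [172]
[[-0.15, 0, 0, 78, 0, 0, -0.0]] dist [78]
[-0.3565147  -0.46246155  0.02650375]
```

Request:
step_arm:
  increments:
    - [[-0.15,-2,40,-2,0,0,0],[-0.15,-2,80,-2,0,0,0],[-0.15,-2,120,-2,0,0,0],[-0.15,-2,160,-2,0,0,0],[-0.15,-2,172,-2,0,0,0],[-0.15,-2,172,30,0,0,0],[-0.15,-2,172,60,0,0,0],[-0.15,-2,172,76,0,0,0],[-0.15,-2,172,76,0,0,0],[-0.15,-2,172,76,0,0,0]]

```text
t: 9.12
eef_pos: [0.5491, -0.2973, -0.0122]
tool_rot: [-0.002, 0.845, 0.535, -0.001]
contact_force: [-0.0, -0.5, 0.9]
gripper_width: 0.426
grasp_force: 0.0
```

Request:
step_arm:
  increments:
    - [[-1,0,0,0,0,0,0],[-1,0,0,0,0,0,0],[-1,0,0,0,0,0,0],[-1,0,0,0,0,0,0],[-1,0,0,0,0,0,0]]
  force: 60

```text
t: 9.53
eef_pos: [0.552, -0.2986, -0.0088]
tool_rot: [0.001, 0.845, 0.535, 0.001]
contact_force: [0.3, -1.6, 4.8]
gripper_width: 0.125
grasp_force: 59.8
```

Request:
step_arm:
  increments:
    - [[-1,0,-15,0,0,0,0],[-1,0,-35,0,0,0,0],[-1,0,-60,0,0,0,0],[-1,0,-85,0,0,0,0],[-1,0,-110,0,0,0,0],[-1,0,-130,0,0,0,0],[-1,0,-150,0,0,0,0],[-1,0,-165,0,0,0,0],[-1,0,-175,0,0,0,0],[-1,0,-175,0,0,0,0]]

```text
t: 10.37
eef_pos: [0.3912, -0.2236, -0.0089]
tool_rot: [0.0, 0.845, 0.535, 0.0]
contact_force: [-4.3, -2.8, 13.5]
gripper_width: 0.123
grasp_force: 64.6
```

Request:
step_arm:
  increments:
    - [[-1,0,-5,0,0,0,0],[-1,0,-10,0,0,0,0],[-1,0,-14,0,0,0,0],[-1,0,-18,0,0,0,0],[-1,0,-18,0,0,0,0]]

```text
t: 10.78
eef_pos: [0.3848, -0.2209, -0.0087]
tool_rot: [0.009, 0.844, 0.536, 0.003]
contact_force: [19.1, -15.7, -34.7]
gripper_width: 0.13
grasp_force: 44.4
```

Request:
step_arm:
  increments:
    - [[-1,0,6,0,0,0,0],[-1,0,6,0,0,0,0],[-0.15,0,6,0,0,0,0],[-0.15,0,6,0,0,0,0],[-0.15,0,6,0,0,0,0],[-0.15,0,6,-40,0,0,0],[-0.15,0,6,-80,0,0,0],[-0.15,0,6,-120,0,0,0],[-0.15,0,6,-160,0,0,0],[-0.15,0,6,-160,0,0,0]]

```text
t: 11.62
eef_pos: [0.385, -0.2196, 0.1555]
tool_rot: [0.003, 0.845, 0.535, 0.004]
contact_force: [0.8, -0.5, -0.4]
gripper_width: 0.43
grasp_force: 0.0
```

Request:
step_arm:
  increments:
    - [[-0.15,160,100,-60,0,0,0],[-0.15,160,100,-60,0,0,0],[-0.15,160,100,-60,0,0,0],[-0.15,160,100,-60,0,0,0],[-0.15,160,100,-60,0,0,0],[-0.15,160,100,-60,0,0,0],[-0.15,160,100,-60,0,0,0]]

```text
t: 12.2
eef_pos: [0.5412, -0.1142, 0.2094]
tool_rot: [-0.0, 0.844, 0.537, -0.0]
contact_force: [-0.5, -0.6, -1.2]
gripper_width: 0.428
grasp_force: 0.0
```

```bash
python3 - <<'E'
from h import *
t=snap("top"); np.save('topimg.npy',t["image"]); im=t["image"]
o=np.zeros((450,800,3),np.uint8)
o[:,:400]=cv2.resize(im[60:270,400:587],(400,450),interpolation=cv2.INTER_CUBIC)
o[:,400:]=cv2.resize(im[130:310,150:310],(400,450),interpolation=cv2.INTER_CUBIC)
cv2.imwrite('pics/m5.png',o[:,:,::-1])
E
```

```text
(no output)
```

View pics/m5.png

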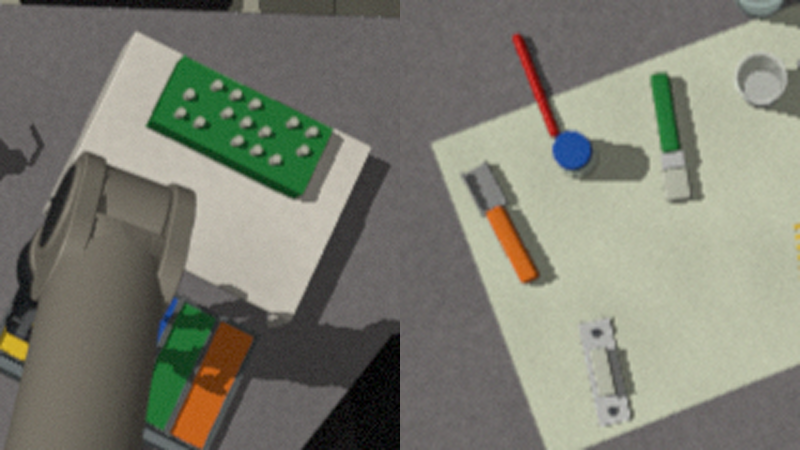

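```bash
python3 - <<'E'
from h import *
plan([[(0,.459,.09,.12,-81.5)]])
E
```

```text
at [ 0.5395 -0.1156  0.209 ] yang -25.2 q7 -0.11
[[0, 152, -160, 89, 0, 0, np.float64(56.3)]] dist [238]
```

Request:
step_arm:
  increments:
    - [[0,40,-42,10,0,0,7],[0,80,-84,20,0,0,14],[0,152,-160,60,0,0,56],[0,152,-160,89,0,0,56],[0,152,-160,89,0,0,56],[0,152,-160,89,0,0,56],[0,152,-160,89,0,0,56],[0,152,-160,89,0,0,56],[0,152,-160,89,0,0,56],[0,152,-160,89,0,0,56]]

```text
t: 13.08
eef_pos: [0.4595, 0.0885, 0.1205]
tool_rot: [0.0, 0.997, 0.077, -0.001]
contact_force: [0.2, -0.5, 0.1]
gripper_width: 0.502
grasp_force: 0.0
```

```bash
cat >> h.py <<'E'
HUE=dict(yellow=(20,34),blue=(105,125),green=(50,80),orange=(5,17))
def seg(c,col,z,box=None,smin=110,vmin=60,n=1,save=None):
    hsv=cv2.cvtColor(c["image"],cv2.COLOR_RGB2HSV)
    if col=="white": m=cv2.inRange(hsv,(0,0,box[4]),(180,30,255))
    else: m=cv2.inRange(hsv,(HUE[col][0],smin,vmin),(HUE[col][1],255,255))
    if box is not None:
        k=np.zeros_like(m); k[box[1]:box[3],box[0]:box[2]]=255; m&=k
    cs,_=cv2.findContours(m,cv2.RETR_EXTERNAL,cv2.CHAIN_APPROX_NONE)
    res=[]
    for q in sorted(cs,key=cv2.contourArea)[::-1][:n]:
        pts=np.array([w(c,u,v,z)[:2]*1000 for u,v in q[:,0].astype(float)],np.float32)
        (cx,cy),(a,b),th=cv2.minAreaRect(pts)
        if a<b: a,b,th=b,a,th+90
        th=(th+90)%180-90
        px_=q[:,0].mean(0); print(col,"ctr",round(cx,1),round(cy,1),"size",round(a,1),round(b,1),"len-ang",round(th,1),"px",px_.round()); res.append((cx/1000,cy/1000,th))
    return res
E
python3 - <<'E'
from h import *
t=snap("top"); bx=(400,130,640,330)
for k in ("yellow","blue","green","orange"): seg(t,k,.014,bx)
hsv=cv2.cvtColor(t["image"],cv2.COLOR_RGB2HSV)
im=t["image"]; cv2.imwrite('pics/d1.png',cv2.resize(im[60:300,380:600],None,fx=2.4,fy=2.4,interpolation=cv2.INTER_CUBIC)[:,:,::-1])
c=snap("wrist"); print(bot.get_obs()["eef_pos"]); seg(c,"yellow",.011,n=2)
E
```

```text
yellow ctr 502.9 -191.8 size 127.3 49.1 len-ang 64.8 px [423. 224.]
blue ctr 512.9 -299.4 size 156.4 45.1 len-ang -25.2 px [463. 222.]
green ctr 490.8 -346.0 size 154.0 43.7 len-ang -25.6 px [481. 231.]
orange ctr 468.7 -392.9 size 156.3 46.2 len-ang -25.0 px [499. 239.]
[0.46021996 0.08870146 0.12088744]
yellow ctr 457.1 91.8 size 114.3 33.1 len-ang 9.1 px [318. 222.]
yellow ctr 506.7 -133.8 size 22.6 10.7 len-ang 23.6 px [635. 209.]
```

View pics/d1.png

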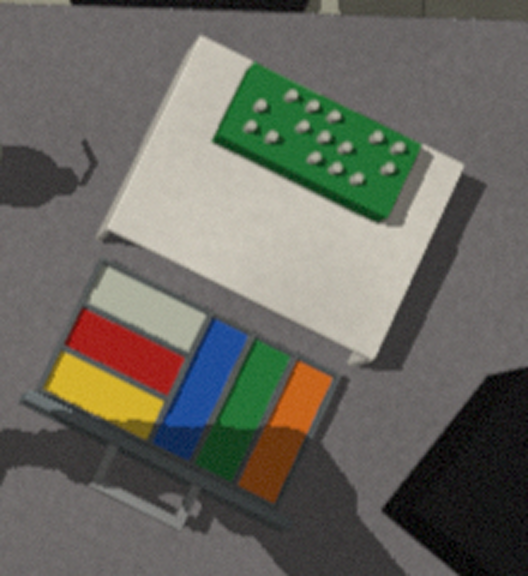

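```bash
python3 - <<'E'
from h import *
t=snap("top"); D=lambda u,v,z: w(t,380+u/2.4,60+v/2.4,z)
fl,fr=D(104,234,.06),D(360,360,.06); bl,br=D(203,38,.06),D(463,165,.06)
print(fl,fr,bl,br,np.linalg.norm(fl-fr),np.linalg.norm(fl-bl),np.linalg.norm(br-bl))
a=np.radians(-25.2); cx=np.array([np.cos(a),np.sin(a)]); cy=np.array([-cx[1],cx[0]])
ctr=(fl+fr+bl+br)[:2]/4; fm=ctr-.12*cx; print("front mid from all corners",fm)
for n,p in dict(y=(.5029,-.1918),b=(.5129,-.2994),g=(.4908,-.346),o=(.4687,-.3929)).items():
  d=np.array(p)-fm; print(n,d@cx,d@cy)
for n,p,z in [("front top L out",(22,400),.054),("front inside L",(50,388),.054),("pull L",(92,486),.046),("pull R",(183,527),.046)]:
  d=D(*p,z)[:2]-fm; print(n,d@cx,d@cy)
hsv=cv2.cvtColor(t["image"],cv2.COLOR_RGB2HSV)
m=cv2.inRange(hsv,(0,150,90),(4,255,255))|cv2.inRange(hsv,(175,150,90),(180,255,255)); m[:, :400]=0;m[:150]=0;m[:,500:]=0
c=max(cv2.findContours(m,0,1)[0],key=cv2.contourArea)
pts=np.array([w(t,u,v,.014)[:2]*1000 for u,v in c[:,0].astype(float)],np.float32); r=cv2.minAreaRect(pts); print("red",r); d=np.array(r[0])/1000-fm; print(d@cx,d@cy)
E
```

```text
[ 0.67112524 -0.18102911  0.06      ] [ 0.54214398 -0.45807261  0.06      ] [ 0.89133187 -0.28770762  0.06      ] [ 0.75889087 -0.57259181  0.06      ] 0.3055965731445074 0.24468604788774556 0.3141649603949075
front mid from all corners [ 0.60729374 -0.32375677]
y -0.15064274364508934 0.07494936413829593
b -0.09578062134802731 -0.018152233791397035
g -0.09593598422059398 -0.06972689677990164
o -0.09596361330569107 -0.12157300788414611
front top L out -0.20324031921303745 0.1562020058459513
front inside L -0.17812086222278634 0.13499837884414592
pull L -0.25127473441185777 0.0476860194208994
pull R -0.2468974064677679 -0.05874169975027412
red ((552.5596313476562, -214.537109375), (125.53230285644531, 45.74221420288086), 64.74571990966797)
-0.09602837546431528 0.07552025513550495
```

The bays are clear: yellow at (105,390), then red, then white behind it; blue (215,385), green (250,405) and orange (290,430). The drawer met its stop at about 24 N, so it is fully out. The wrist view measures the comb at 114x33 mm, which matches a comb lying flat. Grasping it now.

```bash
python3 - <<'E'
from h import *
plan([[(0,.457,.0918,-.022,-80.9)]])
E
```

```text
at [0.4604 0.0889 0.121 ] yang -81.2 q7 -1.4
[[0, -3, -3, 143, 0, 0, np.float64(-0.3)]] dist [143]
```

Request:
step_arm:
  increments:
    - [[0,-3,-3,40,0,0,0],[0,-3,-3,80,0,0,0],[0,-3,-3,120,0,0,0],[0,-3,-3,143,0,0,0],[0,-3,-3,143,0,0,0],[0,-3,-3,143,0,0,0],[-1,-3,-3,143,0,0,0],[-1,-3,-3,143,0,0,0],[-1,-3,-3,143,0,0,0],[-1,-3,-3,143,0,0,0]]
  force: 70

```text
t: 14.07
eef_pos: [0.4587, 0.0926, -0.0202]
tool_rot: [-0.001, 0.997, 0.076, 0.002]
contact_force: [-0.6, -2.0, 5.9]
gripper_width: 0.185
grasp_force: 68.7
```

Request:
step_arm:
  increments:
    - [[-1,0,0,0,0,0,0],[-1,0,0,-20,0,0,0],[-1,0,0,-60,0,0,0],[-1,0,0,-100,0,0,0],[-1,0,0,-140,0,0,0],[-1,0,0,-140,0,0,0],[-1,0,0,-140,0,0,0]]

```text
t: 14.65
eef_pos: [0.4589, 0.0937, 0.1208]
tool_rot: [-0.002, 0.997, 0.077, 0.003]
contact_force: [-0.5, 0.1, -1.5]
gripper_width: 0.187
grasp_force: 68.8
```

```bash
python3 - <<'E'
from h import *
c=snap("wrist"); seg(c,"yellow",.11,n=1)
plan([[(-1,.5056,-.193,.12,-25.2)]])
E
```

```text
yellow ctr 429.8 89.8 size 156.9 41.8 len-ang 9.0 px [321. 297.]
at [0.4574 0.0933 0.1191] yang -81.2 q7 -1.39
[[-1, 4, 290, -1, 0, 0, np.float64(-56.0)]] dist [290]
```

Request:
step_arm:
  increments:
    - [[-1,4,35,-1,0,0,-7],[-1,4,75,-1,0,0,-14],[-1,4,115,-1,0,0,-21],[-1,4,155,-1,0,0,-28],[-1,4,195,-1,0,0,-35],[-1,4,235,-1,0,0,-42],[-1,4,270,-1,0,0,-49],[-1,4,290,-1,0,0,-56],[-1,4,290,-1,0,0,-56],[-1,4,290,-1,0,0,-56]]

```text
t: 15.53
eef_pos: [0.5035, -0.1961, 0.1175]
tool_rot: [-0.001, 0.845, 0.534, -0.001]
contact_force: [-0.2, -0.3, -0.1]
gripper_width: 0.189
grasp_force: 68.8
```

```bash
python3 - <<'E'
from h import *
c=snap("wrist"); im=c["image"].copy()
a=np.radians(-25.2); cx=np.array([np.cos(a),np.sin(a)]); cy=np.array([-cx[1],cx[0]])
for ctr in [(.5029,-.1918),(.5526,-.2145),(.6023,-.2372)]:
  q=[np.r_[np.array(ctr)+cx*i*.025+cy*j*.065,.014] for i,j in((-1,-1),(-1,1),(1,1),(1,-1))]
  cv2.polylines(im,[np.array([px(c,p) for p in q]).astype(np.int32)],True,(255,0,255),1)
cv2.imwrite('pics/w6.png',im[:,:,::-1]); print(bot.get_obs()["eef_pos"],bot.get_obs()["gripper_width"])
E
```

```text
[ 0.50373023 -0.19413999  0.11746093] 0.1911076706287042
```

View pics/w6.png

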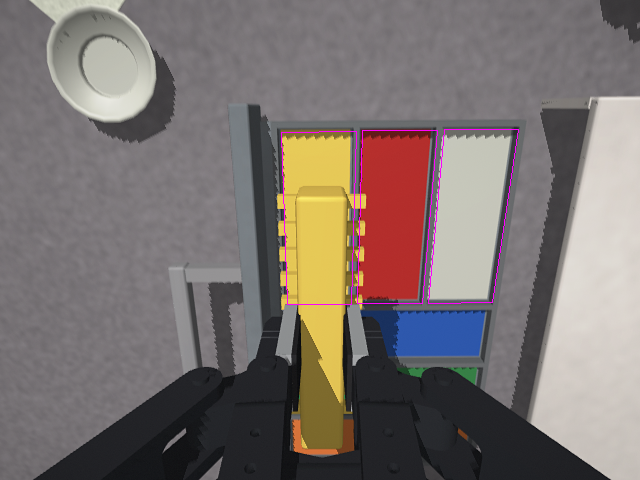

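The overlay matches the bay edges: yellow spans rows 128–302, with the comb above it at col 322. Lowering and releasing.

Request:
step_arm:
  increments:
    - [[-1,0,2,40,0,0,0],[-1,0,2,80,0,0,0],[-1,0,2,105,0,0,0],[-1,0,2,117,0,0,0],[-1,0,2,122,0,0,0],[-1,0,2,122,0,0,0],[-1,0,2,122,0,0,0]]

```text
t: 16.17
eef_pos: [0.5078, -0.1945, -0.0022]
tool_rot: [0.0, 0.845, 0.536, 0.0]
contact_force: [0.7, 0.3, -0.0]
gripper_width: 0.189
grasp_force: 68.8
```

Request:
step_arm:
  increments:
    - [[-0.4,0,0,0,0,0,0],[-0.4,0,0,-2,0,0,0],[-0.4,0,0,-2,0,0,0],[-0.4,0,0,-4,0,0,0],[-0.4,0,0,-40,0,0,0],[-0.4,0,0,-80,0,0,0],[-0.4,0,0,-120,0,0,0],[-0.4,0,0,-120,0,0,0]]

```text
t: 16.83
eef_pos: [0.5113, -0.1969, 0.1241]
tool_rot: [0.004, 0.845, 0.535, 0.004]
contact_force: [1.6, -0.3, -0.7]
gripper_width: 0.3
grasp_force: 0.0
```

```bash
python3 - <<'E'
from h import *
t=snap("top"); print("spat?"); s=seg(t,"blue",.02,(290,130,390,210)); seg(t,"green",.02,(200,140,300,230),smin=90); seg(t,"orange",.02,(150,180,230,260)); seg(t,"blue",.014,(400,130,640,330)); seg(t,"yellow",.02,(400,130,640,330))
plan([[(0,.6,-.02,.14,-50)],[(0,.634,.0605,.13,-50.5)]])
E
```

```text
spat?
blue ctr 619.2 47.2 size 85.8 22.0 len-ang 39.7 px [334. 178.]
green ctr 621.2 253.1 size 81.4 17.9 len-ang 10.7 px [256. 175.]
orange ctr 477.7 407.2 size 86.1 20.6 len-ang 29.8 px [195. 227.]
blue ctr 238.7 -638.3 size 2.7 0.0 len-ang -88.7 px [592. 329.]
yellow ctr 502.3 -190.3 size 126.7 48.9 len-ang 64.8 px [421. 225.]
at [ 0.51   -0.1957  0.1212] yang -25.3 q7 0.1
[[0, 197, 6, -19, 0, 0, np.float64(24.7)]] dist [198]
[[0, 78, -40, 10, 0, 0, 0.5]] dist [88]
```

```bash
python3 - <<'E'
from h import *
plan([[(0,.6384,.0632,.12,-50.3)]])
E
```

```text
at [ 0.51   -0.1957  0.1212] yang -25.3 q7 0.1
[[0, 289, 6, 1, 0, 0, np.float64(25.0)]] dist [289]
```

Request:
step_arm:
  increments:
    - [[-0.1,40,1,0,0,0,5],[-0.1,80,2,0,0,0,10],[-0.1,120,3,0,0,0,15],[-0.1,160,4,0,0,0,20],[-0.1,200,5,0,0,0,25],[-0.1,240,6,0,0,0,25],[-0.1,289,6,1,0,0,25],[-0.1,289,6,1,0,0,25],[-0.1,289,6,1,0,0,25],[-0.1,289,6,1,0,0,25]]

```text
t: 17.72
eef_pos: [0.6349, 0.0646, 0.1148]
tool_rot: [0.0, 0.94, 0.341, -0.001]
contact_force: [0.4, -1.1, -0.3]
gripper_width: 0.446
grasp_force: 0.0
```

```bash
cat >> h.py <<'E'
def handle(c,col,n,z=.018,**k):
    """origin of a long tool from its handle blob; n = heading (deg) handle->head, rough"""
    x,y,th=seg(c,col,z,**k)[0]
    if abs((th-n+180)%360-180)>90: th+=180
    d=np.radians(th); X=x+.025*np.cos(d),y+.025*np.sin(d); print("origin",np.round(X,4),"heading",round(th,1)); return X[0],X[1],th
def yan(th,near): # tool-y angle perpendicular to th, nearest to near
    return min((th+90+180*k for k in range(-3,3)),key=lambda v:abs(v-near))
E
python3 - <<'E'
from h import *
c=snap("wrist"); x,y,th=handle(c,"blue",40,box=(150,60,500,400))
plan([[(-.1,x,y,-.022,yan(th,-50))]])
E
```

```text
blue ctr 620.5 50.1 size 88.3 19.9 len-ang 39.8 px [325. 256.]
origin [0.6397 0.0661] heading 39.8
at [0.6348 0.0629 0.1151] yang -50.3 q7 -0.71
[[-0.1, 6, 1, 137, 0, 0, np.float64(-0.1)]] dist [137]
```

Request:
step_arm:
  increments:
    - [[-0.1,4,0,40,0,0,0],[-0.1,4,0,80,0,0,0],[-0.1,4,0,120,0,0,0],[-0.1,4,0,140,0,0,0],[-0.1,4,0,140,0,0,0],[-0.1,4,0,140,0,0,0],[-1,4,0,140,0,0,0],[-1,4,0,140,0,0,0],[-1,4,0,140,0,0,0],[-1,4,0,140,0,0,0]]
  force: 70

```text
t: 18.6
eef_pos: [0.6396, 0.066, -0.0226]
tool_rot: [0.0, 0.941, 0.34, 0.001]
contact_force: [-0.8, -1.8, 6.2]
gripper_width: 0.211
grasp_force: 70.7
```

Request:
step_arm:
  increments:
    - [[-1,0,0,0,0,0,0],[-1,0,0,-20,0,0,0],[-1,0,0,-60,0,0,0],[-1,0,0,-100,0,0,0],[-1,0,0,-140,0,0,0],[-1,0,0,-140,0,0,0],[-1,0,0,-140,0,0,0]]

```text
t: 19.18
eef_pos: [0.6406, 0.0671, 0.1189]
tool_rot: [0.0, 0.94, 0.34, 0.003]
contact_force: [-0.1, -0.3, -1.4]
gripper_width: 0.213
grasp_force: 69.8
```

```bash
python3 - <<'E'
from h import *
plan([[(-1,.575,-.12,.12,-85)],[(-1,.5129,-.2994,.12,-115.2)],[(-1,.5129,-.2994,-.005,-115.2)]])
print(bot.get_obs()["q"].round(2))
E
```

```text
at [0.6406 0.0671 0.1189] yang -50.2 q7 -0.71
[[-1, -170, 102, -1, 0, 0, np.float64(34.8)]] dist [198]
[[-1, -77, 173, 0, 0, 0, 30.2]] dist [189]
[[-1, 0, 0, 125, 0, 0, -0.0]] dist [125]
[-0.66  0.59  0.65  1.75 -0.43  0.95 -0.71]
```

```bash
python3 - <<'E'
from h import *
plan([[(-1,.56,.03,.15,-50.2),(-1,.53,-.1,.15,-80)],[(-1,.5129,-.2994,.12,-115.2)]])
t=snap("top"); print(w(t,368,120,.16))
E
```

```text
at [0.6406 0.0671 0.1189] yang -50.2 q7 -0.71
[[-1, -86, -23, -31, 0, 0, np.float64(-0.0)], [-1, -192, 58, -31, 0, 0, np.float64(29.8)]] dist [94, 203]
[[-1, -51, 193, 30, 0, 0, 35.2]] dist [202]
[ 0.73548629 -0.02386241  0.16      ]
```

Request:
step_arm:
  increments:
    - [[-1,-35,-10,-20,0,0,0],[-1,-65,-18,-31,0,0,0],[-1,-90,-20,-31,0,0,4],[-1,-115,0,-31,0,0,8],[-1,-140,18,-31,0,0,15],[-1,-165,38,-31,0,0,22],[-1,-192,58,-31,0,0,29],[-1,-192,58,-31,0,0,30],[-1,-192,58,-31,0,0,30]]

```text
t: 19.98
eef_pos: [0.5262, -0.1024, 0.1455]
tool_rot: [0.0, 0.997, 0.083, -0.001]
contact_force: [0.8, 1.2, -1.3]
gripper_width: 0.217
grasp_force: 69.7
```

Request:
step_arm:
  increments:
    - [[-1,-10,40,0,0,0,6],[-1,-20,80,10,0,0,13],[-1,-30,120,20,0,0,20],[-1,-40,160,30,0,0,27],[-1,-51,193,30,0,0,34],[-1,-51,193,30,0,0,35],[-1,-51,193,30,0,0,35],[-1,-51,193,30,0,0,35]]

```text
t: 20.65
eef_pos: [0.5108, -0.2977, 0.1155]
tool_rot: [-0.001, 0.976, -0.217, -0.001]
contact_force: [0.1, -0.2, -0.3]
gripper_width: 0.218
grasp_force: 69.6
```

```bash
python3 - <<'E'
from h import *
c=snap("wrist"); im=c["image"].copy()
a=np.radians(-25.2); cx=np.array([np.cos(a),np.sin(a)]); cy=np.array([-cx[1],cx[0]])
for ctr in [(.5129,-.2994),(.4908,-.346),(.4687,-.3929)]:
  q=[np.r_[np.array(ctr)+cx*i*.079+cy*j*.024,.014] for i,j in((-1,-1),(-1,1),(1,1),(1,-1))]
  cv2.polylines(im,[np.array([px(c,p) for p in q]).astype(np.int32)],True,(255,0,255),1)
cv2.imwrite('pics/w7.png',im[:,:,::-1]); print(bot.get_obs()["gripper_width"])
plan([[(-1,.5129,-.2994,-.007,-115.2)]])
E
```

```text
0.21529133121757865
at [ 0.5112 -0.297   0.1157] yang -115.0 q7 -1.03
[[-1, 3, 1, 123, 0, 0, np.float64(0.2)]] dist [123]
```

View pics/w7.png

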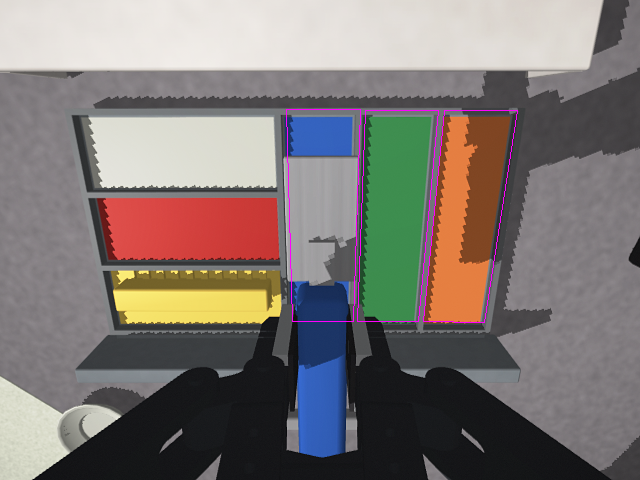

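The overlay fits the blue bay (cols 286–356) to about 1 mm, and the comb lies flat in the yellow bay at (190,295). Lowering the spatula.

Request:
step_arm:
  increments:
    - [[-1,2,-1,40,0,0,0],[-1,2,-1,80,0,0,0],[-1,2,-1,110,0,0,0],[-1,2,-1,121,0,0,0],[-1,2,-1,126,0,0,0],[-1,2,-1,126,0,0,0],[-1,2,-1,126,0,0,0]]

```text
t: 21.28
eef_pos: [0.5144, -0.2982, -0.0083]
tool_rot: [-0.0, 0.976, -0.217, 0.001]
contact_force: [0.7, -0.5, -0.8]
gripper_width: 0.215
grasp_force: 71.2
```

Request:
step_arm:
  increments:
    - [[-0.4,0,0,0,0,0,0],[-0.4,0,0,-2,0,0,0],[-0.4,0,0,-2,0,0,0],[-0.4,0,0,-4,0,0,0],[-0.4,0,0,-40,0,0,0],[-0.4,0,0,-80,0,0,0],[-0.4,0,0,-120,0,0,0],[-0.4,0,0,-150,0,0,0],[-0.4,0,0,-150,0,0,0]]

```text
t: 22.03
eef_pos: [0.5155, -0.3023, 0.1471]
tool_rot: [0.001, 0.976, -0.219, 0.005]
contact_force: [0.6, -0.4, 0.4]
gripper_width: 0.298
grasp_force: 0.0
```

```bash
python3 - <<'E'
from h import *
c=snap("wrist"); seg(c,"blue",.03,n=2)
plan([[(-.1,.53,-.05,.15,-95)],[(-.1,.6,.249,.13,-79.4)]])
t=snap("top");handle(t,"green",-170,z=.02,box=(180,140,300,230),smin=90); handle(t,"orange",30,z=.02,box=(150,180,230,260))
E
```

```text
blue ctr 518.4 -298.6 size 147.9 42.7 len-ang -25.0 px [316. 213.]
at [ 0.5146 -0.3009  0.1443] yang -115.3 q7 -1.06
[[-0.1, -93, -233, -6, 0, 0, np.float64(-20.3)]] dist [251]
[[-0.1, 44, -304, 20, 0, 0, -15.6]] dist [308]
green ctr 579.1 214.7 size 80.7 18.3 len-ang 5.8 px [270. 191.]
origin [0.5543 0.2122] heading 185.8
orange ctr 477.7 407.2 size 86.1 20.6 len-ang 29.8 px [195. 227.]
origin [0.4994 0.4196] heading 29.8
```

The brush has been knocked aside, from (0.621, 0.253) to (0.579, 0.215) at its handle, so I'll re-aim for it.

```bash
python3 - <<'E'
from h import *
plan([[(-.1,.54,-.03,.15,-95)],[(-.1,.5543,.2122,.12,-84.2)]])
E
```

```text
at [ 0.5136 -0.2996  0.1421] yang -115.2 q7 -1.06
[[-0.1, -91, -255, -8, 0, 0, np.float64(-20.2)]] dist [271]
[[-0.1, -7, -243, 30, 0, 0, -10.8]] dist [245]
```

Request:
step_arm:
  increments:
    - [[-0.1,-14,-38,-8,0,0,-3],[-0.1,-28,-76,-8,0,0,-6],[-0.1,-42,-115,-8,0,0,-10],[-0.1,-55,-153,-8,0,0,-14],[-0.1,-69,-191,-8,0,0,-20],[-0.1,-80,-225,-8,0,0,-20],[-0.1,-91,-255,-8,0,0,-20]]

```text
t: 22.72
eef_pos: [0.5383, -0.0267, 0.1474]
tool_rot: [-0.0, 0.999, -0.045, -0.001]
contact_force: [1.4, -0.1, -0.6]
gripper_width: 0.451
grasp_force: 0.0
```

Request:
step_arm:
  increments:
    - [[-0.1,-1,-40,0,0,0,-3],[-0.1,-2,-80,0,0,0,-6],[-0.1,-3,-120,0,0,0,-11],[-0.1,-5,-160,0,0,0,-11],[-0.1,-6,-200,15,0,0,-11],[-0.1,-7,-240,30,0,0,-11],[-0.1,-7,-243,30,0,0,-11],[-0.1,-7,-243,30,0,0,-11],[-0.1,-7,-243,30,0,0,-11],[-0.1,-7,-243,30,0,0,-11]]

```text
t: 23.55
eef_pos: [0.5545, 0.2103, 0.1186]
tool_rot: [0.001, 0.999, 0.049, -0.0]
contact_force: [0.4, -0.6, 0.8]
gripper_width: 0.452
grasp_force: 0.0
```

```bash
python3 - <<'E'
from h import *
c=snap("wrist"); x,y,th=handle(c,"green",185,smin=90,box=(150,40,500,450))
plan([[(-.1,x,y,-.022,yan(th,-84))]])
E
```

```text
green ctr 579.0 218.3 size 84.6 17.5 len-ang 5.6 px [314. 192.]
origin [0.5541 0.2159] heading 185.6
at [0.5547 0.2103 0.1189] yang -84.4 q7 -1.46
[[-0.1, 0, -6, 141, 0, 0, np.float64(0.0)]] dist [141]
```

Request:
step_arm:
  increments:
    - [[-0.1,0,-5,40,0,0,0],[-0.1,0,-5,80,0,0,0],[-0.1,0,-5,120,0,0,0],[-0.1,0,-5,141,0,0,0],[-0.1,0,-5,141,0,0,0],[-0.1,0,-5,141,0,0,0],[-1,0,-5,141,0,0,0],[-1,0,-5,141,0,0,0],[-1,0,-5,141,0,0,0],[-1,0,-5,141,0,0,0]]
  force: 70

```text
t: 24.43
eef_pos: [0.556, 0.2174, -0.0197]
tool_rot: [-0.001, 0.999, 0.05, 0.002]
contact_force: [-0.0, -2.0, 6.4]
gripper_width: 0.211
grasp_force: 69.9
```

Request:
step_arm:
  increments:
    - [[-1,0,0,0,0,0,0],[-1,0,0,-20,0,0,0],[-1,0,0,-60,0,0,0],[-1,0,0,-100,0,0,0],[-1,0,0,-140,0,0,0],[-1,0,0,-160,0,0,0],[-1,0,0,-160,0,0,0]]

```text
t: 25.02
eef_pos: [0.5578, 0.2185, 0.1442]
tool_rot: [-0.003, 0.999, 0.05, 0.005]
contact_force: [0.7, -0.4, 0.3]
gripper_width: 0.209
grasp_force: 69.0
```

```bash
python3 - <<'E'
from h import *
plan([[(-1,.54,-.08,.14,-95)],[(-1,.4908,-.3455,.12,-115.2)]])
c=snap("wrist"); seg(c,"green",.14,smin=90,box=(150,40,500,450)); print(bot.get_obs()["gripper_width"])
E
```

```text
at [0.5578 0.2185 0.1442] yang -84.3 q7 -1.48
[[-1, -47, 295, 4, 0, 0, np.float64(10.7)]] dist [299]
[[-1, -26, 269, 20, 0, 0, 20.2]] dist [271]
green ctr 579.2 222.4 size 79.3 23.7 len-ang 5.7 px [319. 241.]
0.20879121388362576
```

Request:
step_arm:
  increments:
    - [[-1,-6,37,0,0,0,2],[-1,-12,74,0,0,0,4],[-1,-18,112,0,0,0,6],[-1,-24,150,0,0,0,8],[-1,-30,190,0,0,0,10],[-1,-36,228,0,0,0,11],[-1,-42,265,0,0,0,11],[-1,-47,295,0,0,0,11]]

```text
t: 25.73
eef_pos: [0.5355, -0.0834, 0.1374]
tool_rot: [0.0, 0.999, -0.047, -0.0]
contact_force: [0.6, -0.0, -1.2]
gripper_width: 0.208
grasp_force: 69.0
```

Request:
step_arm:
  increments:
    - [[-1,-4,40,0,0,0,4],[-1,-8,80,0,0,0,8],[-1,-12,120,0,0,0,12],[-1,-16,160,10,0,0,16],[-1,-20,200,19,0,0,20],[-1,-24,240,19,0,0,20],[-1,-26,269,19,0,0,20],[-1,-26,269,19,0,0,20],[-1,-26,269,19,0,0,20],[-1,-26,269,19,0,0,20]]

```text
t: 26.57
eef_pos: [0.4862, -0.3451, 0.118]
tool_rot: [-0.001, 0.976, -0.219, -0.001]
contact_force: [0.1, 0.8, -1.4]
gripper_width: 0.209
grasp_force: 69.0
```

```bash
python3 - <<'E'
from h import *
c=snap("wrist"); seg(c,"orange",.014,box=(300,40,640,400)); seg(c,"white",.14,box=(250,60,400,350,150))
plan([[(-1,.4908,-.3455,-.004,-115.2)]]); print(bot.get_obs()["gripper_width"])
E
```

```text
orange ctr 471.4 -391.1 size 154.7 45.1 len-ang -25.0 px [389. 208.]
white ctr 574.5 -387.6 size 51.8 1.9 len-ang 64.7 px [324.  63.]
at [ 0.4866 -0.3443  0.1181] yang -115.2 q7 -0.95
[[-1, 4, -1, 122, 0, 0, np.float64(0.0)]] dist [122]
0.21056290095675761
```

Request:
step_arm:
  increments:
    - [[-1,5,-1,40,0,0,0],[-1,5,-1,80,0,0,0],[-1,5,-1,110,0,0,0],[-1,5,-1,120,0,0,0],[-1,5,-1,124,0,0,0],[-1,5,-1,124,0,0,0],[-1,5,-1,124,0,0,0]]

```text
t: 27.2
eef_pos: [0.4925, -0.3466, -0.0043]
tool_rot: [0.0, 0.976, -0.218, 0.001]
contact_force: [-0.6, -0.1, -0.8]
gripper_width: 0.21
grasp_force: 69.0
```

Request:
step_arm:
  increments:
    - [[-0.4,0,0,0,0,0,0],[-0.4,0,0,-2,0,0,0],[-0.4,0,0,-2,0,0,0],[-0.4,0,0,-4,0,0,0],[-0.4,0,0,-40,0,0,0],[-0.4,0,0,-80,0,0,0],[-0.4,0,0,-120,0,0,0],[-0.4,0,0,-150,0,0,0],[-0.4,0,0,-150,0,0,0]]

```text
t: 27.95
eef_pos: [0.4937, -0.3505, 0.1513]
tool_rot: [0.002, 0.976, -0.219, 0.005]
contact_force: [0.7, -1.2, 0.7]
gripper_width: 0.302
grasp_force: 0.0
```

```bash
python3 - <<'E'
from h import *
c=snap("wrist"); seg(c,"green",.03,n=2,smin=90)
t=snap("top");x,y,th=handle(t,"orange",30,z=.02,box=(150,180,230,260))
plan([[(-.1,.52,-.03,.145,-90)],[(-.1,.55,.23,.14,-70)],[(-.1,x,y,.12,yan(th,-60))]])
E
```

```text
green ctr 500.0 -347.5 size 146.3 42.6 len-ang -25.0 px [315. 219.]
orange ctr 477.7 407.2 size 86.0 20.4 len-ang 29.6 px [195. 227.]
origin [0.4994 0.4196] heading 29.6
at [ 0.492  -0.3476  0.1462] yang -115.2 q7 -0.97
[[-0.1, -110, -299, 1, 0, 0, np.float64(-25.2)]] dist [319]
[[-0.1, 30, -260, 5, 0, 0, -20]] dist [262]
[[-0.1, 17, -195, 20, 0, 0, -9.6]] dist [197]
```

Request:
step_arm:
  increments:
    - [[-0.1,-14,-38,1,0,0,-4],[-0.1,-28,-76,1,0,0,-8],[-0.1,-42,-114,1,0,0,-12],[-0.1,-55,-152,1,0,0,-16],[-0.1,-69,-190,1,0,0,-20],[-0.1,-83,-228,1,0,0,-25],[-0.1,-97,-265,1,0,0,-25],[-0.1,-110,-299,1,0,0,-25]]

```text
t: 28.72
eef_pos: [0.5181, -0.0271, 0.1426]
tool_rot: [-0.0, 1.0, -0.001, -0.001]
contact_force: [0.9, -0.9, -0.8]
gripper_width: 0.45
grasp_force: 0.0
```

Request:
step_arm:
  increments:
    - [[-0.1,4,-40,0,0,0,-3],[-0.1,8,-80,0,0,0,-6],[-0.1,12,-120,0,0,0,-10],[-0.1,18,-160,0,0,0,-14],[-0.1,24,-200,3,0,0,-18],[-0.1,28,-235,5,0,0,-20],[-0.1,30,-260,5,0,0,-20]]

```text
t: 29.3
eef_pos: [0.5489, 0.2341, 0.1367]
tool_rot: [-0.0, 0.985, 0.174, -0.001]
contact_force: [0.7, 0.4, 0.5]
gripper_width: 0.448
grasp_force: 0.0
```

Request:
step_arm:
  increments:
    - [[-0.1,4,-40,0,0,0,-3],[-0.1,8,-80,0,0,0,-6],[-0.1,12,-120,5,0,0,-9.5],[-0.1,15,-160,10,0,0,-9.5],[-0.1,17,-195,20,0,0,-9.5],[-0.1,17,-195,20,0,0,-9.5],[-0.1,17,-195,20,0,0,-9.5],[-0.1,17,-195,20,0,0,-9.5]]

```text
t: 29.97
eef_pos: [0.5002, 0.4178, 0.1174]
tool_rot: [0.001, 0.968, 0.252, -0.001]
contact_force: [0.2, -0.5, 0.3]
gripper_width: 0.454
grasp_force: 0.0
```

```bash
python3 - <<'E'
from h import *
c=snap("wrist"); x,y,th=handle(c,"orange",30,box=(150,40,500,450))
plan([[(-.1,x,y,-.022,yan(th,-60))]])
E
```

```text
orange ctr 477.7 410.9 size 86.5 19.6 len-ang 29.6 px [316. 257.]
origin [0.4994 0.4232] heading 29.6
at [0.501  0.4171 0.1181] yang -60.9 q7 -1.45
[[-0.1, 2, -6, 140, 0, 0, np.float64(-0.5)]] dist [140]
```

Request:
step_arm:
  increments:
    - [[-0.1,2,-5,40,0,0,0],[-0.1,2,-5,80,0,0,0],[-0.1,2,-5,120,0,0,0],[-0.1,2,-5,140,0,0,0],[-0.1,2,-5,140,0,0,0],[-0.1,2,-5,140,0,0,0],[-1,2,-5,140,0,0,0],[-1,2,-5,140,0,0,0],[-1,2,-5,140,0,0,0],[-1,2,-5,140,0,0,0]]
  force: 70

```text
t: 30.85
eef_pos: [0.502, 0.425, -0.0185]
tool_rot: [-0.001, 0.968, 0.252, 0.002]
contact_force: [-0.8, -2.1, 8.3]
gripper_width: 0.208
grasp_force: 71.0
```

Request:
step_arm:
  increments:
    - [[-1,0,0,0,0,0,0],[-1,0,0,-20,0,0,0],[-1,0,0,-60,0,0,0],[-1,0,0,-100,0,0,0],[-1,0,0,-140,0,0,0],[-1,0,0,-160,0,0,0],[-1,0,0,-160,0,0,0]]

```text
t: 31.43
eef_pos: [0.5033, 0.4266, 0.1459]
tool_rot: [-0.003, 0.968, 0.252, 0.005]
contact_force: [0.2, 0.4, -0.5]
gripper_width: 0.215
grasp_force: 70.0
```

```bash
python3 - <<'E'
from h import *
print(bot.get_obs()["gripper_width"])
plan([[(-1,.56,.2,.14,-75)],[(-1,.53,-.1,.14,-95)],[(-1,.47,-.392,.12,-115.2)]])
E
```

```text
0.21491826982768433
at [0.5033 0.4266 0.1459] yang -60.8 q7 -1.47
[[-1, -61, 225, 6, 0, 0, np.float64(14.2)]] dist [233]
[[-1, -107, 282, 0, 0, 0, 20]] dist [302]
[[-1, -34, 296, 20, 0, 0, 20.2]] dist [299]
```

Request:
step_arm:
  increments:
    - [[-1,-10,38,0,0,0,3],[-1,-20,76,0,0,0,6],[-1,-30,114,0,0,0,9],[-1,-40,152,0,0,0,12],[-1,-50,190,0,0,0,14],[-1,-61,225,0,0,0,14]]

```text
t: 31.93
eef_pos: [0.5568, 0.1963, 0.139]
tool_rot: [-0.0, 0.991, 0.132, 0.0]
contact_force: [0.9, -0.1, -0.6]
gripper_width: 0.207
grasp_force: 70.1
```

Request:
step_arm:
  increments:
    - [[-1,-13,36,0,0,0,3],[-1,-27,72,0,0,0,6],[-1,-41,108,0,0,0,9],[-1,-55,144,0,0,0,12],[-1,-69,182,0,0,0,16],[-1,-83,219,0,0,0,20],[-1,-97,255,0,0,0,20],[-1,-107,282,0,0,0,20]]

```text
t: 32.6
eef_pos: [0.5264, -0.1052, 0.1391]
tool_rot: [0.0, 0.999, -0.043, 0.0]
contact_force: [1.1, 0.1, -0.5]
gripper_width: 0.213
grasp_force: 70.0
```

Request:
step_arm:
  increments:
    - [[-1,-4,40,0,0,0,4],[-1,-8,80,0,0,0,8],[-1,-12,120,0,0,0,12],[-1,-17,160,10,0,0,16],[-1,-22,200,20,0,0,20],[-1,-27,240,20,0,0,20],[-1,-34,280,20,0,0,20],[-1,-34,296,20,0,0,20],[-1,-34,296,20,0,0,20],[-1,-34,296,20,0,0,20]]

```text
t: 33.43
eef_pos: [0.4684, -0.3948, 0.1188]
tool_rot: [-0.0, 0.977, -0.216, 0.0]
contact_force: [-0.2, 0.8, -0.6]
gripper_width: 0.209
grasp_force: 70.0
```

```bash
python3 - <<'E'
from h import *
print(bot.get_obs()["gripper_width"])
c=snap("wrist"); seg(c,"orange",.11,box=(200,40,450,480),n=2); seg(c,"green",.03,n=1,smin=90)
plan([[(-1,.470,-.392,-.004,-115.2)]])
E
```

```text
0.20932964728274125
orange ctr 414.7 -367.9 size 107.5 30.2 len-ang -23.6 px [320. 370.]
orange ctr 534.2 -421.8 size 29.4 21.9 len-ang 65.3 px [315. 136.]
green ctr 498.9 -349.8 size 145.3 42.1 len-ang -25.0 px [244. 222.]
at [ 0.4692 -0.3932  0.1185] yang -114.8 q7 -0.87
[[-1, 0, -1, 123, 0, 0, np.float64(0.4)]] dist [123]
```

Request:
step_arm:
  increments:
    - [[-1,1,-2,40,0,0,0.4],[-1,1,-2,80,0,0,0.4],[-1,1,-2,110,0,0,0.4],[-1,1,-2,120,0,0,0.4],[-1,1,-2,124,0,0,0.4],[-1,1,-2,124,0,0,0.4],[-1,1,-2,124,0,0,0.4]]

```text
t: 34.07
eef_pos: [0.4725, -0.3915, -0.0042]
tool_rot: [-0.0, 0.976, -0.217, 0.001]
contact_force: [0.6, -0.3, -1.9]
gripper_width: 0.207
grasp_force: 70.0
```

Request:
step_arm:
  increments:
    - [[-0.4,0,0,0,0,0,0],[-0.4,0,0,-2,0,0,0],[-0.4,0,0,-2,0,0,0],[-0.4,0,0,-4,0,0,0],[-0.4,0,0,-40,0,0,0],[-0.4,0,0,-80,0,0,0],[-0.4,0,0,-120,0,0,0],[-0.4,0,0,-150,0,0,0],[-0.4,0,0,-150,0,0,0]]

```text
t: 34.82
eef_pos: [0.473, -0.396, 0.1514]
tool_rot: [0.002, 0.976, -0.218, 0.004]
contact_force: [-0.3, -0.1, 0.3]
gripper_width: 0.302
grasp_force: 0.0
```

```bash
python3 - <<'E'
from h import *
c=snap("wrist"); seg(c,"orange",.03,n=2)
t=snap("top"); seg(t,"white",.01,box=(215,250,250,310,150),n=2)
plan([[(-.1,.51,-.05,.145,-90)],[(-.1,.46,.24,.145,-77)],[(-.1,.347,.309,.12,-77)]])
print(bot.get_obs()["q"].round(2))
E
```

```text
orange ctr 476.7 -393.8 size 157.0 42.7 len-ang -25.0 px [317. 208.]
white ctr 349.6 316.4 size 142.7 63.1 len-ang 22.8 px [230. 279.]
white ctr 366.5 276.7 size 35.5 18.7 len-ang 32.8 px [243. 272.]
at [ 0.4715 -0.3929  0.1461] yang -115.1 q7 -0.9
[[-0.1, -111, -327, 1, 0, 0, np.float64(-25.1)]] dist [345]
[[-0.1, -50, -290, 0, 0, 0, -13]] dist [294]
[[-0.1, -95, -93, 25, 0, 0, 0]] dist [135]
[-0.07  0.61  0.95  1.81 -0.58  1.03 -0.9 ]
```

Request:
step_arm:
  increments:
    - [[-0.1,-13,-37,0,0,0,-4],[-0.1,-25,-74,0,0,0,-8],[-0.1,-38,-111,0,0,0,-12],[-0.1,-50,-148,0,0,0,-16],[-0.1,-63,-186,0,0,0,-20],[-0.1,-76,-224,0,0,0,-25],[-0.1,-89,-262,0,0,0,-25],[-0.1,-101,-298,0,0,0,-25],[-0.1,-111,-327,0,0,0,-25]]

```text
t: 35.67
eef_pos: [0.5083, -0.0458, 0.1434]
tool_rot: [-0.0, 1.0, -0.0, -0.001]
contact_force: [0.5, 0.3, -0.1]
gripper_width: 0.448
grasp_force: 0.0
```

Request:
step_arm:
  increments:
    - [[-0.1,-7,-40,0,0,0,-2],[-0.1,-14,-80,0,0,0,-4],[-0.1,-21,-120,0,0,0,-6],[-0.1,-28,-160,0,0,0,-8],[-0.1,-35,-200,0,0,0,-10],[-0.1,-42,-240,0,0,0,-13],[-0.1,-47,-275,0,0,0,-13],[-0.1,-50,-290,0,0,0,-13]]

```text
t: 36.33
eef_pos: [0.4577, 0.2462, 0.1433]
tool_rot: [-0.0, 0.993, 0.115, -0.001]
contact_force: [-0.8, 0.4, 0.1]
gripper_width: 0.449
grasp_force: 0.0
```

Request:
step_arm:
  increments:
    - [[-0.1,-24,-23,0,0,0,0],[-0.1,-48,-46,5,0,0,0],[-0.1,-72,-70,15,0,0,0],[-0.1,-95,-93,25,0,0,0],[-0.1,-95,-93,25,0,0,0],[-0.1,-95,-93,25,0,0,0],[-0.1,-95,-93,25,0,0,0]]

```text
t: 36.92
eef_pos: [0.3469, 0.3095, 0.1194]
tool_rot: [0.001, 0.994, 0.112, -0.0]
contact_force: [0.2, -0.0, -0.2]
gripper_width: 0.451
grasp_force: 0.0
```

```bash
python3 - <<'E'
from h import *
c=snap("wrist"); o=bot.get_obs(); im=c["image"].copy(); print(o["eef_pos"],o["q"].round(2))
a=np.radians(12.4); cx=np.array([np.cos(a),np.sin(a)]); cy=np.array([-cx[1],cx[0]])
for L,W,z in((.055,.017,.005),(.025,.009,.022)):
  q=[np.r_[np.array((.346,.309))+cx*i*L+cy*j*W,z] for i,j in((-1,-1),(-1,1),(1,1),(1,-1))]
  P=np.array([px(c,p) for p in q]); print(P.round()); cv2.polylines(im,[P.astype(np.int32)],True,(255,0,255),1)
cv2.imwrite('pics/w8.png',im[:,:,::-1])
E
```

```text
[0.34763515 0.30932455 0.11965138] [-1.6   0.34  0.9   2.16 -0.37  0.8  -1.82]
[[343. 292.]
 [301. 292.]
 [299. 151.]
 [347. 152.]]
[[335. 265.]
 [310. 265.]
 [310. 198.]
 [336. 198.]]
```

View pics/w8.png

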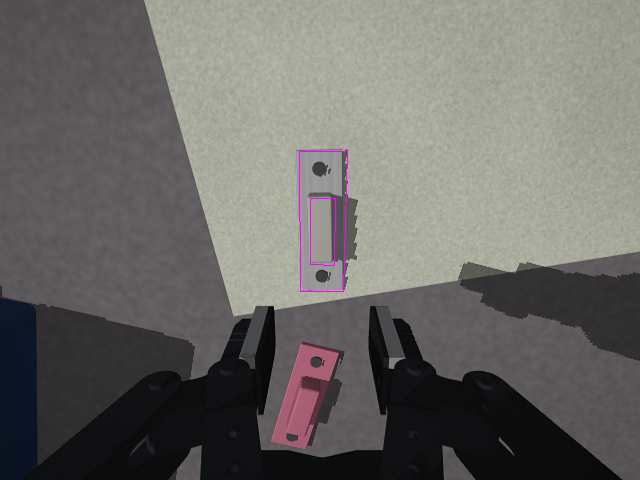

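The overlay lies exactly on the aluminium plate (299–347, 151–292) and its white grip (310–336, 198–265). The pink look-alike at (310,395) stays untouched.

Request:
step_arm:
  increments:
    - [[-0.1,-1,0,40,0,0,-0.4],[-0.1,-1,0,80,0,0,-0.4],[-0.1,-1,0,120,0,0,-0.4],[-0.1,-1,0,141,0,0,-0.4],[-0.1,-1,0,141,0,0,-0.4],[-0.1,-1,0,141,0,0,-0.4],[-1,-1,0,141,0,0,-0.4],[-1,-1,0,141,0,0,-0.4],[-1,-1,0,141,0,0,-0.4],[-1,-1,0,141,0,0,-0.4]]
  force: 70

```text
t: 37.8
eef_pos: [0.3472, 0.3106, -0.0195]
tool_rot: [-0.001, 0.993, 0.115, 0.001]
contact_force: [-0.0, -1.3, 7.6]
gripper_width: 0.19
grasp_force: 69.2
```

Request:
step_arm:
  increments:
    - [[-1,0,0,0,0,0,0],[-1,0,0,-20,0,0,0],[-1,0,0,-60,0,0,0],[-1,0,0,-100,0,0,0],[-1,0,0,-140,0,0,0],[-1,0,0,-160,0,0,0],[-1,0,0,-160,0,0,0]]

```text
t: 38.38
eef_pos: [0.348, 0.3124, 0.1436]
tool_rot: [-0.004, 0.993, 0.115, 0.002]
contact_force: [0.9, 0.4, -0.6]
gripper_width: 0.188
grasp_force: 68.6
```

```bash
python3 - <<'E'
from h import *
print(bot.get_obs()["gripper_width"])
plan([[(-1,.5,.2,.14,-65)],[(-1,.56,-.07,.14,-45)],[(-1,.6025,-.236,.12,-25.2)]])
E
```

```text
0.18837782696877417
at [0.348  0.3124 0.1436] yang -76.8 q7 -1.84
[[-1, 122, 144, 4, 0, 0, np.float64(-11.8)]] dist [189]
[[-1, -60, 270, 0, 0, 0, -20]] dist [277]
[[-1, -87, 147, 20, 0, 0, -19.8]] dist [172]
```

Request:
step_arm:
  increments:
    - [[-1,25,30,0,0,0,-2],[-1,50,60,0,0,0,-4],[-1,75,90,0,0,0,-6],[-1,100,118,0,0,0,-9],[-1,122,144,0,0,0,-12]]

```text
t: 38.8
eef_pos: [0.4988, 0.1965, 0.139]
tool_rot: [-0.0, 0.976, 0.22, 0.0]
contact_force: [0.0, 0.7, -0.5]
gripper_width: 0.189
grasp_force: 68.6
```

Request:
step_arm:
  increments:
    - [[-1,-8,36,0,0,0,-3],[-1,-16,73,0,0,0,-6],[-1,-24,110,0,0,0,-9],[-1,-32,147,0,0,0,-12],[-1,-40,184,0,0,0,-16],[-1,-48,221,0,0,0,-20],[-1,-56,250,0,0,0,-20],[-1,-60,270,0,0,0,-20]]

```text
t: 39.47
eef_pos: [0.558, -0.076, 0.1392]
tool_rot: [0.0, 0.924, 0.383, 0.0]
contact_force: [0.1, -0.1, 0.2]
gripper_width: 0.183
grasp_force: 68.6
```

Request:
step_arm:
  increments:
    - [[-1,-18,30,0,0,0,-4],[-1,-36,60,0,0,0,-8],[-1,-54,90,5,0,0,-12],[-1,-72,120,12,0,0,-16],[-1,-87,147,19,0,0,-20],[-1,-87,147,19,0,0,-20],[-1,-87,147,19,0,0,-20],[-1,-87,147,19,0,0,-20]]

```text
t: 40.13
eef_pos: [0.6013, -0.2364, 0.1195]
tool_rot: [-0.001, 0.842, 0.539, 0.0]
contact_force: [-0.2, -0.1, -0.6]
gripper_width: 0.189
grasp_force: 68.6
```

```bash
python3 - <<'E'
from h import *
o=bot.get_obs(); print(o["gripper_width"],o["q"].round(2))
c=snap("wrist"); seg(c,"yellow",.014)
# red bay
hsv=cv2.cvtColor(c["image"],cv2.COLOR_RGB2HSV); m=cv2.inRange(hsv,(0,150,60),(4,255,255))|cv2.inRange(hsv,(175,150,60),(180,255,255))
q=max(cv2.findContours(m,0,1)[0],key=cv2.contourArea); pts=np.array([w(c,u,v,.014)[:2]*1000 for u,v in q[:,0].astype(float)],np.float32); print("red",cv2.minAreaRect(pts))
plan([[(-1,.602,-.2365,-.005,-25.2)]])
E
```

```text
0.18859260350993795 [-0.15  0.58  0.61  1.73 -0.39  0.95  0.18]
yellow ctr 511.4 -194.7 size 130.7 46.6 len-ang 65.0 px [187. 220.]
red ((561.3463134765625, -215.49180603027344), (126.26750183105469, 46.86903762817383), 64.77769470214844)
at [ 0.6017 -0.2355  0.1197] yang -24.7 q7 0.18
[[-1, -1, 1, 125, 0, 0, np.float64(0.5)]] dist [125]
```

```bash
python3 - <<'E'
from h import *
t=snap("top"); bx=(400,130,640,330)
for k in ("yellow","orange","blue","green"): seg(t,k,.014,bx,n=2)
c=snap("wrist"); im=c["image"].copy()
a=np.radians(-25.2); cx=np.array([np.cos(a),np.sin(a)]); cy=np.array([-cx[1],cx[0]])
for ctr in [(.5029,-.1918),(.5526,-.2145),(.6023,-.2372)]:
  q=[np.r_[np.array(ctr)+cx*i*.025+cy*j*.065,.014] for i,j in((-1,-1),(-1,1),(1,1),(1,-1))]
  cv2.polylines(im,[np.array([px(c,p) for p in q]).astype(np.int32)],True,(255,0,255),1)
o=np.zeros((480,800,3),np.uint8); o[:,:480]=cv2.resize(im,(480,360))[:480,:480] if 0 else 0
o[:360,:480]=cv2.resize(im,(480,360)); o[:350,480:800]=cv2.resize(t["image"][130:320,400:574],(320,350))
cv2.imwrite('pics/w9.png',o[:,:,::-1])
E
```

```text
yellow ctr 520.7 -182.2 size 94.8 49.2 len-ang 64.7 px [419. 217.]
orange ctr 476.7 -401.6 size 156.5 37.0 len-ang -24.5 px [504. 235.]
blue ctr 240.0 -638.3 size 2.8 2.6 len-ang -88.7 px [592. 328.]
green ctr 748.4 -505.7 size 57.1 35.6 len-ang -88.2 px [541. 134.]
green ctr 725.4 -514.2 size 0.0 0.0 len-ang 0.0 px [543. 145.]
```

View pics/w9.png

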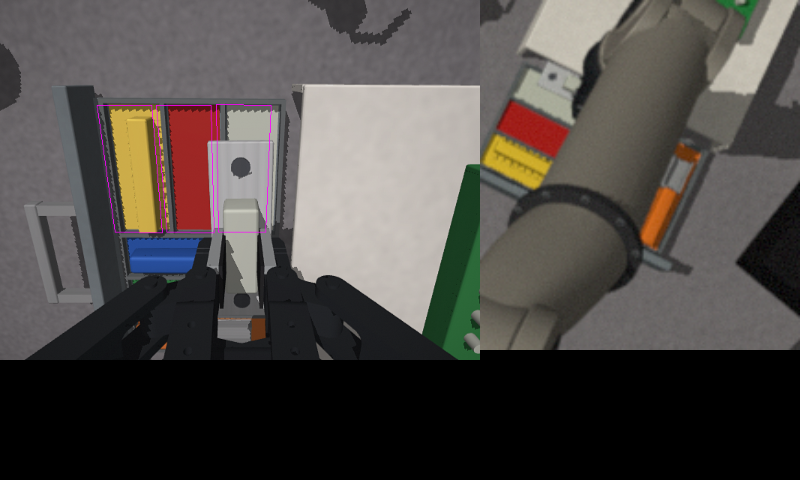

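The wrist image shows the bays sitting about 9 mm to the right of the overlay, so the drawer has crept about 9 mm inward. The white bay is still fully uncovered, so I'll shift the clamp by 9 mm to match.

Request:
step_arm:
  increments:
    - [[-1,0,9,30,0,0,0.5],[-1,0,9,70,0,0,0.5],[-1,0,9,105,0,0,0.5],[-1,0,9,118,0,0,0.5],[-1,0,9,124,0,0,0.5],[-1,0,9,125,0,0,0.5],[-1,0,9,125,0,0,0.5]]

```text
t: 40.87
eef_pos: [0.611, -0.2407, -0.0039]
tool_rot: [0.001, 0.844, 0.536, 0.001]
contact_force: [-0.2, -0.2, -0.0]
gripper_width: 0.187
grasp_force: 68.7
```

Request:
step_arm:
  increments:
    - [[-0.4,0,0,0,0,0,0],[-0.4,0,0,-2,0,0,0],[-0.4,0,0,-2,0,0,0],[-0.4,0,0,-4,0,0,0],[-0.4,0,0,-40,0,0,0],[-0.4,0,0,-80,0,0,0],[-0.4,0,0,-120,0,0,0],[-0.4,0,0,-150,0,0,0],[-0.4,0,0,-150,0,0,0]]

```text
t: 41.62
eef_pos: [0.6136, -0.2434, 0.1525]
tool_rot: [0.004, 0.845, 0.535, 0.004]
contact_force: [0.2, -0.5, 0.5]
gripper_width: 0.301
grasp_force: 0.0
```

```bash
python3 - <<'E'
from h import *
c=snap("wrist"); im=c["image"]; hsv=cv2.cvtColor(im,cv2.COLOR_RGB2HSV); m=cv2.inRange(hsv,(0,150,60),(4,255,255))|cv2.inRange(hsv,(175,150,60),(180,255,255))
q=max(cv2.findContours(m,0,1)[0],key=cv2.contourArea); pts=np.array([w(c,u,v,.014)[:2]*1000 for u,v in q[:,0].astype(float)],np.float32); print("red",cv2.minAreaRect(pts))
np.save("w10.npy",im)
plan([[(-.1,.47,-.05,.145,-25.2)]]); print(bot.get_obs()["q"].round(2))
E
```

```text
red ((564.2021484375, -217.0855712890625), (126.07392883300781, 46.743106842041016), 65.02300262451172)
at [ 0.6122 -0.2424  0.1492] yang -25.3 q7 0.17
[[-0.1, 113, -211, 4, 0, 0, np.float64(-0.1)]] dist [239]
[-0.15  0.56  0.63  1.69 -0.38  1.01  0.17]
```

Request:
step_arm:
  increments:
    - [[-0.15,25,-30,0,0,0,0],[-0.15,50,-60,0,0,0,0],[-0.15,75,-90,0,0,0,0],[-0.15,105,-115,0,0,0,0],[-0.15,135,-140,0,0,0,0],[-0.15,165,-165,0,0,0,0],[-0.15,195,-190,0,0,0,0],[-0.15,225,-215,0,0,0,0],[-0.15,235,-225,0,0,0,0]]

```text
t: 42.42
eef_pos: [0.5043, 0.0737, 0.1437]
tool_rot: [-0.001, 0.843, 0.538, -0.001]
contact_force: [1.1, -0.2, 0.4]
gripper_width: 0.423
grasp_force: 0.0
```

```bash
python3 - <<'E'
from h import *
t=snap("top"); im=t["image"]; hsv=cv2.cvtColor(im,cv2.COLOR_RGB2HSV); o=bot.get_obs(); print(o["eef_pos"])
m=cv2.inRange(hsv,(0,150,60),(4,255,255))|cv2.inRange(hsv,(175,150,60),(180,255,255)); m[:,:400]=0;m[:130]=0;m[:,520:]=0
q=max(cv2.findContours(m,0,1)[0],key=cv2.contourArea); pts=np.array([w(t,u,v,.014)[:2] for u,v in q[:,0].astype(float)],np.float32); r=cv2.minAreaRect(pts); print("red",r)
# drawer frame: origin at red bay centre, rectify 1 mm/px at z=.014 and .03
a=np.radians(-25.2); cx=np.array([np.cos(a),np.sin(a)]); cy=np.array([-cx[1],cx[0]]); O=np.array(r[0])
def rect(z,x0,x1,y0,y1):
    xs=np.arange(x0,x1,.001); ys=np.arange(y0,y1,.001)
    P=np.array([[px(t,np.r_[O+cx*x+cy*y,z]) for y in ys[::-1]] for x in xs[::-1]],np.float32)
    return cv2.remap(im,P[...,0],P[...,1],cv2.INTER_LINEAR)
R=rect(.018,-.085,.085,-.235,.075); cv2.imwrite('pics/rect.png',R[:,:,::-1]); H=cv2.cvtColor(R,cv2.COLOR_RGB2HSV)
# coarse letter map, 6 mm cells
def L(p,h):
    hh,s,v=h
    if s<45: return 'W' if v>170 else 'w' if v>120 else '.' if v<70 else ':'
    if hh<4 or hh>174: return 'R'
    if hh<18: return 'O'
    if hh<36: return 'Y'
    if hh<90: return 'G'
    return 'B' if hh<128 else '?'
for i in range(2,170,6): print(''.join((lambda h:L(0,h).lower() if h[2]<130 and h[1]>=45 else L(0,h))(H[i,j]) for j in range(2,310,4)))
E
```

```text
[0.50391911 0.07442645 0.14355436]
red ((0.5655863285064697, -0.22080203890800476), (0.12548626959323883, 0.0458097830414772), 64.7370376586914)
:::::::::::::::::::::::::::::::::::::::::::::::::::::::::::::::::::::::::::::
::::::w:w:wwwwwwwwwwwwwwwwwwwwwwww::bbbbbbbbbbb::ggggggggggg::oOOOOOOOOOO::..
::::wWWWwWWwwWWWWwwwwwWWwwwwwwwwWw::bBBBBBBBBBB::ggggggggggg::oOOOOOOOOOO::..
::::wwwwwwwwwwwwwwwwwwwwww::wwWWww::bBBwwwwwwbB::ggggggggggg.:OOOOOOOOOOO::..
::::wwwwwwwwwWWWWWWWWWWwWw::wwwwww::bBBwwwwwwbB::ggggggggggg.:OOOOOOOOOOo::..
::::wWw::wwwwWWWWWWWWWWWWw:::::www::bBwwwwwwwbBb:ggggggggggg.:OO:::www::o::..
::::wWwwwwwwwwwwwwwwwwwww:w:wwwwww::bBwwwwwwwbBb:ggggggggggg.:oo:::ww::ooo...
::::wWwWWwwwwwwwwwwwwwwwwwwwwwwwww::bBwwwwwwwbBb:ggggggggggg.ooo:::::..ooo...
::::wwwwwwwwwwwwwwwwwwwwwwwwwwwwww::bBwwww::wBBb:ggggggggggg.:oO:......ooo...
::::::::::::::::::::::::::::::::::::bBbwwww:wBBb:ggggggggggg.:oO.::.:..ooo...
:::rrrrrrrrrrrrrrrrrrrrrrrrrrrrrrr::bBBwwww::bBb:ggggggggggg.ooo.......ooo...
::rrRRRRRRRRRRRRRRRRRRRRRRRRRRRRRRr:bBBwBBBBbbb.:ggggggggggg.ooo.......ooo...
::rrRRRRRRRRRRRRRRR
[... 528 characters left out ...]
:yyYYYYYyyyyyyyyyyyYYYYyyyyyyyyyy.bbbbbbbbbbbbbgggg:::::::ggoooooooooooo....
::yYYYyyyyyyyyYYYYYYYYYYyyyyyyyyyyybbbbbbbbbbbbb.ggg:::::::ggoooooooooooo....
::yYYYyyyyyyyyYYYYYYyyyyyyyyyyyyyyybbbbbbbbbbbbb.ggg:::::::ggooooooooooooo...
::yYYyyyyyyyyyyyyyyyyyyyyyyyyyyyyyybbbbbbbbbbbbbgggg:::::::g.ooooooooooooo...
::yyyyyyyyyyyyyyyyyyyyyyyyyyyyyyyyybbbbbbbbbbbbb.ggg:::::::ggooooooooooooo...
:.yyyyyyyyyYyyyyyyyyyyyyyyyyyyyyyy.bbbbbbbbbbbbb.ggg:::::::ggooooooooooooo...
:.yyyyyyYYYYyyyyyyyyyyyyyyyyyyyyyyybbbbbbbbbbbbbgggg:::::::ggooooooooooooo...
:.yyyyyyyYyyyyyyyyyyyyyyyyyyyyyyyyybbbbbbbbbbbbbgggggggggggggoooooooooooo....
:.yyyyyyyyyyyyyyyyyyyyyyyyyyyyyyyy..bbbbbbbbbbb..g::gggggggg..ooyoooooooo....
```

The letter map shows every tool lengthwise in its own bay, and only the red bay is empty, so the gate really is absent. Next I'll grip the pull and push the drawer home.

```bash
python3 - <<'E'
from h import *
t=snap("top"); D=lambda u,v:0
a=np.radians(-25.2); cx=np.array([np.cos(a),np.sin(a)])
plan([[(-.15,.398,-.227,.08,-25.2)],[(-.15,.398,-.227,-.008,-25.2)]])
# bay red -> pull: measured at d1: red .5526,-.2145 with pull gripped at .3848,-.2209
print("others: spare blobs on bench"); seg(t,"blue",.06,(190,160,250,220)); seg(t,"yellow",.02,(290,130,400,300)); 
E
```

```text
at [0.5048 0.0714 0.1438] yang -24.9 q7 -0.44
[[-0.15, -316, 29, 64, 0, 0, np.float64(0.3)]] dist [324]
[[-0.15, 0, 0, 88, 0, 0, -0.0]] dist [88]
others: spare blobs on bench
blue ctr 571.5 342.8 size 38.2 36.0 len-ang -88.4 px [218. 190.]
```

Request:
step_arm:
  increments:
    - [[-0.15,-40,4,0,0,0,0],[-0.15,-80,8,0,0,0,0],[-0.15,-120,12,10,0,0,0],[-0.15,-160,15,20,0,0,0.3],[-0.15,-200,19,30,0,0,0.3],[-0.15,-240,22,40,0,0,0.3],[-0.15,-280,26,50,0,0,0.3],[-0.15,-316,29,64,0,0,0.3],[-0.15,-316,29,64,0,0,0.3],[-0.15,-316,29,64,0,0,0.3]]

```text
t: 43.35
eef_pos: [0.3951, -0.2341, 0.0801]
tool_rot: [-0.0, 0.848, 0.53, -0.001]
contact_force: [0.7, 1.1, -0.0]
gripper_width: 0.426
grasp_force: 0.0
```

```bash
python3 - <<'E'
from h import *
c=snap("wrist"); g=cv2.cvtColor(c["image"],cv2.COLOR_RGB2GRAY).astype(int); o=bot.get_obs(); print(o["eef_pos"])
a=np.radians(-25.2); cx=np.array([np.cos(a),np.sin(a)]); cy=np.array([-cx[1],cx[0]])
P=o["eef_pos"][:2]
for s in (.03,.02,0): # brightness along cabinet x at bar height, 3 mm steps
    print(s,[int(g[tuple(int(round(k)) for k in px(c,np.r_[P+cx*x+cy*s,.046])[::-1])]) for x in np.arange(-.05,.081,.003)])
E
```

```text
[ 0.3966214  -0.23217896  0.08036685]
0.03 [125, 127, 126, 125, 123, 125, 127, 127, 126, 126, 128, 126, 128, 127, 109, 152, 153, 151, 67, 70, 69, 70, 71, 71, 70, 69, 66, 69, 68, 74, 74, 73, 130, 128, 127, 129, 112, 186, 177, 178, 174, 173, 173, 170]
0.02 [128, 129, 128, 127, 130, 135, 130, 130, 132, 130, 130, 132, 127, 126, 130, 151, 152, 151, 67, 70, 71, 71, 126, 130, 126, 125, 126, 129, 129, 73, 73, 72, 132, 128, 125, 126, 90, 46, 48, 82, 63, 72, 73, 48]
0 [125, 130, 130, 130, 130, 127, 124, 130, 126, 133, 130, 127, 122, 125, 129, 151, 151, 148, 92, 68, 70, 69, 100, 127, 125, 127, 129, 125, 126, 75, 76, 73, 131, 129, 128, 128, 57, 87, 87, 69, 54, 81, 90, 90]
```

Request:
step_arm:
  increments:
    - [[-0.15,0,0,35,0,0,0],[-0.15,0,0,70,0,0,0],[-0.15,0,0,88,0,0,0],[-0.15,0,0,88,0,0,0],[-0.15,0,0,88,0,0,0],[-1,0,0,88,0,0,0],[-1,0,0,88,0,0,0],[-1,0,0,88,0,0,0],[-1,0,0,88,0,0,0],[-1,0,0,88,0,0,0]]
  force: 60

```text
t: 44.23
eef_pos: [0.3991, -0.2304, -0.0058]
tool_rot: [0.0, 0.846, 0.534, 0.001]
contact_force: [-1.5, 1.2, 7.8]
gripper_width: 0.128
grasp_force: 59.3
```

```bash
python3 - <<'E'
from h import *
o=bot.get_obs();print(o["eef_pos"],o["gripper_width"],o["contact_force"])
a=np.radians(-25.2); cx=np.array([np.cos(a),np.sin(a)]); print("travel so far from stop",(o["eef_pos"][:2]-np.array([.3848,-.2209]))@cx)
plan([[(-1,*(o["eef_pos"][:2]+.175*cx),o["eef_pos"][2],-25.2)]])
E
```

```text
[ 0.3990925  -0.23039472 -0.00583833] 0.12812291397106912 [-1.49404357  1.20685888  7.81580656]
travel so far from stop 0.01697490021012258
at [ 0.3991 -0.2304 -0.0058] yang -25.5 q7 0.47
[[-1, 1, 175, 0, 0, 0, np.float64(-0.3)]] dist [175]
```

Request:
step_arm:
  increments:
    - [[-1,1,12,0,0,0,0],[-1,1,30,0,0,0,0],[-1,1,50,0,0,0,0],[-1,1,72,0,0,0,0],[-1,1,95,0,0,0,0],[-1,1,118,0,0,0,0],[-1,1,140,0,0,0,0],[-1,1,158,0,0,0,0],[-1,1,172,0,0,0,0],[-1,1,175,0,0,0,0]]

```text
t: 45.07
eef_pos: [0.5599, -0.3055, -0.0057]
tool_rot: [0.002, 0.845, 0.534, 0.001]
contact_force: [-1.0, 3.6, 8.8]
gripper_width: 0.129
grasp_force: 62.3
```

Request:
step_arm:
  increments:
    - [[-1,0,4,0,0,0,0],[-1,0,8,0,0,0,0],[-1,0,11,0,0,0,0],[-1,0,14,0,0,0,0],[-1,0,14,0,0,0,0],[-1,0,14,0,0,0,0]]

```text
t: 45.57
eef_pos: [0.5689, -0.3096, -0.0057]
tool_rot: [-0.001, 0.846, 0.534, 0.001]
contact_force: [-2.6, 4.5, 8.5]
gripper_width: 0.126
grasp_force: 62.4
```

```bash
python3 - <<'E'
from h import *
o=bot.get_obs();print(o["eef_pos"],o["gripper_width"],o["contact_force"])
a=np.radians(-25.2); cx=np.array([np.cos(a),np.sin(a)]); print("travel from stop",(o["eef_pos"][:2]-np.array([.3848,-.2209]))@cx)
E
```

```text
[ 0.56894015 -0.30956465 -0.00573333] 0.1262962456196534 [-2.59191793  4.47681467  8.53449066]
travel from stop 0.20436656103249098
```

Request:
step_arm:
  increments:
    - [[-1,0,2,0,0,0,0],[-1,0,3,0,0,0,0],[-1,0,4,0,0,0,0],[-1,0,5,0,0,0,0],[-1,0,5,0,0,0,0]]

```text
t: 45.98
eef_pos: [0.5687, -0.3093, -0.0058]
tool_rot: [-0.006, 0.846, 0.533, -0.001]
contact_force: [-16.0, 13.9, 23.7]
gripper_width: 0.124
grasp_force: 64.4
```

Hard stop with no further motion at about 20 N. Total travel was 204 mm, so the drawer is home and it had been fully out. Relaxing, releasing and retreating.

Request:
step_arm:
  increments:
    - [[-1,0,-3,0,0,0,0],[-1,0,-3,0,0,0,0],[-0.15,0,-3,0,0,0,0],[-0.15,0,-3,0,0,0,0],[-0.15,0,-3,0,0,0,0],[-0.15,0,-3,-30,0,0,0],[-0.15,0,-3,-70,0,0,0],[-0.15,0,-3,-110,0,0,0],[-0.15,0,-3,-150,0,0,0],[-0.15,0,-3,-150,0,0,0]]

```text
t: 46.82
eef_pos: [0.5747, -0.3159, 0.1513]
tool_rot: [0.006, 0.846, 0.533, 0.003]
contact_force: [1.7, -0.5, 0.4]
gripper_width: 0.422
grasp_force: 0.0
```

```bash
python3 - <<'E'
from h import *
c=snap("wrist"); g=cv2.cvtColor(c["image"],cv2.COLOR_RGB2GRAY).astype(int); P=np.array([.5687,-.3093])
a=np.radians(-25.2); cx=np.array([np.cos(a),np.sin(a)]); cy=np.array([-cx[1],cx[0]])
for s in (.075,.065): print(s,[int(g[tuple(int(round(k)) for k in px(c,np.r_[P+cx*x+cy*s,.054])[::-1])]) for x in np.arange(.03,.09,.0015)])
for k in ("blue","green","orange","yellow"): seg(c,k,.014)
E
```

```text
0.075 [104, 107, 105, 104, 103, 104, 54, 57, 57, 57, 142, 181, 191, 192, 192, 192, 192, 192, 193, 193, 194, 193, 192, 193, 193, 192, 192, 193, 192, 193, 194, 193, 193, 191, 192, 189, 190, 189, 189, 189]
0.065 [103, 103, 100, 99, 102, 104, 76, 57, 57, 53, 124, 191, 195, 195, 195, 194, 193, 193, 193, 192, 192, 191, 192, 192, 192, 193, 194, 195, 194, 195, 196, 195, 195, 194, 194, 192, 191, 190, 189, 189]
green ctr 773.5 -434.4 size 272.2 70.4 len-ang 79.2 px [609. 228.]
```

The pull's front face is now flush with the cabinet face, no bay colours show, and the robot touches nothing. Handing in.

```bash
python3 -c "
from station import bot
print(bot.hand_in())"
```

```text
the job is handed in; nothing more can be done
None
```

The job is handed in: the comb, spatula, brush, scoop and clamp lie in their matching bays, the drawer is fully home, there was no gate on the bench, and the drawer crept about 15 mm inward during placing (bays stayed uncovered).

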